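# Rinse the turned potatoes on the push-plate rinser

## Robot

A 6-joint arm with a two-finger parallel gripper is mounted at the origin on the work surface. World frame = base frame: x ahead of the robot, y to its left, z up, the work surface at z = 0. Lengths are in mm, angles in degrees, forces in N, time in s.
With the tool pointing down it reaches from about 350 to 975 mm from the base axis. Payload 4.9 kg.
Tool frame: the origin (TCP) lies on the centre line of the jaws, within the pads' length; the fingertips stand tip_reach ahead of it and the grasp point (between the pads) is the TCP (tip_reach is the distance from the TCP to the fingertips, in mm); z points along the fingers, y is the direction in which the jaws open and shut (so a half turn about z gives the same grasp; the last joint's range is limited). The gripper opens to 85 mm and grips with 20 to 120 N. Pads are 22 mm wide; open, the fingers measure 114 mm over their backs; the gripper's body (76 mm by 85 mm) begins 54 mm behind the grasp point. The pads swing forward as they close: fully open they stand 13 mm farther back than shut.
Start: joints at [64.572, 3.019, 92.412, -0, 84.569, -6.818], TCP at [199.439, 592.306, 250.304] pointing down, gripper open.
Joint ranges: [-172.51, 172.51], [-57.92, 126.97], [3.15, 148.05], [-58.71, 238.71], [5.1, 150.11], [-179.66, 179.66]. Speed limits (degrees/s): [147.25, 147.25, 180, 180, 180, 180].

## Interface

Orientations are given as [roll, pitch, yaw] about the fixed x, y, z axes, in that order (R = Rz(yaw) Ry(pitch) Rx(roll)).
In Python, from cell import observe, get_image, camera_params, hand_in, search_frame, trace, spot_point, tip_reach gives the robot as it stands. The module is installed in compiled form; this text tells all that it offers.
- The arm moves only by the tool apply_moves, never from a script. Its argument "commands" is a list of rows, each a list of 7 numbers: the opening, from 0 (shut) to 1 (fully open), then the shift along the tool's x, y, z in mm, then the turn, a rotation vector about the tool's x, y, z in rad. A call has 1 to 10 rows; each row is the pose to reach, as a shift and turn from the pose commanded when the call began, along the tool's axes at that moment; what a row does not reach only later rows make up. A row lasts 1/8 s, in which the tool goes at most 62.5 mm and 10.7 degrees, less where a joint would pass 70% of its speed; a pose out of reach is approached as far as the arm can. A call with a gripper value outside its range is refused whole. The fingers move at their own pace and stop on an object; "squeeze" is the grip in N (left out, the last holds). Time passes only in rows, so rows that repeat a pose let the fingers close. It gives the time, the measured TCP pose, the force and the opening at its end, in the units of the state.
- observe(): the state, without advancing time (a new reading comes with each control period).
- get_image(name): name is "side" or "top"; returns (picture, depth): 384x512x3 uint8, blue, green, red; 384x512 float32, mm along the optical axis (not along the pixel's ray), 0 where there is no reading.
- camera_params(name): a dict with "K" (3x3 intrinsics, pixels), "distortion" ([k1, k2, p1, p2, k3] as OpenCV has them; the pictures are not rectified), "R" (3x3) and "t" (3): a world point X has camera coordinates R X + t. Camera axes: x right, y down, z forward; pixel columns grow to the right and rows downward; lengths in mm; the calibration is good to about 2 mm. A picture is of the moment at which its call begins. camera_params takes no time and is no camera call.
- hand_in(): hands the job in, once; it reports no verdict.
Trained networks look in the newest picture that a camera, given by its name, has taken for a name from the list of things; names that differ only in an ending like _2 or _b are one class to them, and where a whole thing is asked for, a point or a joint stands for the part that bears it (a point fixed in the world has none). Each returns a list of dicts, best first, with "confidence" (0 to 1); they miss things now and then, are a little off and sometimes report something else, mostly with a low value. They report only what shows in the picture. A call takes as long as a camera call. They do not tell look-alikes from the thing itself.
- search_frame(camera, label): "at" ([column, row] in pixels, amid what is visible of it).
- trace(camera, label): "pixels" (384x512 bool, what is visible of it) and "at" ([column, row] in pixels, amid what is visible of it).
- spot_point(camera, label): "at" ([column, row] in pixels: a listed point, or the origin of a listed thing).
The state is a dict: "t": time; "joint_pos": joint angles; "qvel": joint speeds; "joint_efforts": joint torques, N m; "position": TCP position; "ee_rot": TCP orientation; "ft_force": force on the tool from outside, world axes, zero at the start; "moment": the same for the moment, N m; "gripper_width": finger opening in mm.
Only numpy, scipy, OpenCV 4.12 (cv2) and the standard library are available. Lean on these libraries where they do the work, as an engineer would, in place of code of your own. Each camera call takes 0.05 s, during which the arm holds its last target. There are 200 camera calls.

## Task

Load every peeled potato into the perforated steel basket, then carry the basket to the round rinser and press it down squarely on the sprung plate until the plate is all the way down, holding it there for a second. Then tip the basket over the glass bowl so that all the potatoes end up in the bowl, and stand the empty basket upright again in the middle of the black rubber mat. Do not knock over the glass jar, and leave the bowl where it stands.

Things in the scene. Friction and masses are not known exactly. Their poses are not given: they have to be found in the camera images.
- potato0_c (a point): centre of a peeled, turned potato: a pale yellow eight-sided barrel 60 mm long and 37 mm across its flats (19 mm across at the blunt ends), 45 g, lying on one of its flats, slippery on steel (slides down the basket's walls at a slope of about 12 degrees); its x axis runs along the barrel; centre 18.5 mm above what it lies on. Starts on the white chopping sheet (4 mm thick). Three or four of the potatoes are present
- potato1_c (a point): centre of a peeled, turned potato: a pale yellow eight-sided barrel 60 mm long and 37 mm across its flats (19 mm across at the blunt ends), 45 g, lying on one of its flats, slippery on steel (slides down the basket's walls at a slope of about 12 degrees); its x axis runs along the barrel; centre 18.5 mm above what it lies on. Starts on the white chopping sheet (4 mm thick). Three or four of the potatoes are present
- potato2_c (a point): centre of a peeled, turned potato: a pale yellow eight-sided barrel 60 mm long and 37 mm across its flats (19 mm across at the blunt ends), 45 g, lying on one of its flats, slippery on steel (slides down the basket's walls at a slope of about 12 degrees); its x axis runs along the barrel; centre 18.5 mm above what it lies on. Starts on the white chopping sheet (4 mm thick). Three or four of the potatoes are present
- potato3_c (a point): centre of a peeled, turned potato: a pale yellow eight-sided barrel 60 mm long and 37 mm across its flats (19 mm across at the blunt ends), 45 g, lying on one of its flats, slippery on steel (slides down the basket's walls at a slope of about 12 degrees); its x axis runs along the barrel; centre 18.5 mm above what it lies on. Starts on the white chopping sheet (4 mm thick). Three or four of the potatoes are present
- basket_c (a point): middle of the rinsing basket, half-way up to its rim: open-topped oblong perforated steel basket, rim 95 mm above its underside, 66 mm wide (its y, straight sides), 196 mm long at the rim and 136 mm at the base (its x, flared ends), walls and floor 3 mm, about 0.18 kg; z points out of its mouth; underside 47.5 mm below this point. Starts upright on the rubber mat
- basket_mouth (a point): centre of the basket's mouth, level with its rim, 47.5 mm above basket_c, same axes. In the middle of each long side an upright black plastic lifting ear, 30 mm long (along x), 8 mm thick, its outside flush with the side, stands 34 mm above the rim: the basket can be gripped across the pair of ears, 66 mm over their outsides, which leaves its mouth free
- mat: black ribbed rubber drip mat, fixed, 190 (x) by 240 (y) by 5 mm thick; origin at the centre of its underside, on the table top
- plate_top (a point): centre of the top face of the rinser's round sprung plate: grey, 140 mm across, on a round steel base 160 mm across; the face lies 55 mm above the table when up, 43 mm when fully down
- plate (a joint): how far the rinser's plate is pressed down: 0 up, 0.012 m fully down against its stop. The spring takes 10 N to start moving and 18 N at the bottom (the loaded basket's weight, under 5 N, does not move it); it springs back when released
- bowl: round glass bowl, 190 mm across the rim, 100 mm at the foot, 70 mm tall, floor 6 mm thick, 0.9 kg, standing loose on the table; origin at the centre of its underside, z up
- jar: glass jar with steel lid, 90 mm tall, 64 mm across, upright; origin at the centre of its underside. To be left standing
There are look-alikes about, which are no part of the job. What is shaped like the part that bears potato2_c but orange is not meant.

How it is judged:
By the outcome, as a careful person would: the job done as asked, in the order asked, and still so for the second after the job is handed in, with the robot touching nothing.
Of potato0, potato1, potato2, potato3 only 3 to 4 are there at a start; the rules pass over those that are not, and their reading is None.
At some moment in a run one of potato0, potato1, potato2, potato3, basket may be knocked a few centimetres aside while the robot is not near it.
It also fails if it takes over 210 s, if anything falls off the work surface, if the arm or the gripper's body presses on something with over 40 N, if the wrist force passes 120 N, or if a joint passes its speed limit or range.

## Working session

There is one attempt and no reset: what is moved stays moved. The work goes in short steps, Python scripts to look and compute and a tool call to move; the robot and the scene stay as the last step left them, time stands still between calls to the robot, and variables do not carry over. Pictures are saved under pics/ and viewed, about 12 in all and at most 16, crops included, and the job is handed in when it is done.

Besides the shell and the picture viewer there is one more tool, called after "Call:" as a command line: name --pt "numbers of a row" for each row, then --argument value for the rest. apply_moves: Moves the arm, as the interface text tells. Its arguments: {"type":"object","properties":{"commands":{"type":"array"},"squeeze":{"type":"number"}},"required":["commands"]}

```bash
mkdir -p pics; cat > h.py <<'E'
import numpy as np, cv2
from scipy.spatial.transform import Rotation as Rn
from cell import *
def P(cam): 
    c=camera_params(cam); return [np.array(c[k],float) for k in ("K","distortion","R","t")]
def ray(cam,px):
    K,d,R,t=P(cam); u=cv2.undistortPoints(np.array([[px]],float),K,d)[0,0]
    return -R.T@t, R.T@np.array([u[0],u[1],1.])
def at_z(cam,px,z):
    o,r=ray(cam,px); return o+r*(z-o[2])/r[2]
def cloud(cam,depth,mask=None):
    K,d,R,t=P(cam); m=(depth>0) if mask is None else (depth>0)&mask
    v,u=np.nonzero(m); q=cv2.undistortPoints(np.stack([u,v],1).astype(float)[:,None],K,d)[:,0]
    z=depth[v,u]; X=np.c_[q*z[:,None],z]; return (X-t)@R
def proj(cam,X):
    K,d,R,t=P(cam); return cv2.projectPoints(np.array(X,float).reshape(-1,3),cv2.Rodrigues(R)[0],t,K,d)[0][:,0]
def st():
    s=observe(); print({k:np.round(s[k],2).tolist() for k in ("t","joint_pos","position","ee_rot","ft_force","gripper_width")}); return s
def mv(target,rpy):
    """shift and rotvec in tool axes from the measured pose"""
    s=observe(); R0=Rn.from_euler('xyz',s["ee_rot"],degrees=True); 
    sh=R0.inv().apply(np.array(target)-s["position"]); rv=(R0.inv()*Rn.from_euler('xyz',rpy,degrees=True)).as_rotvec()
    return np.round(sh,1),np.round(rv,3)
E
python3 - <<'E'
from h import *
st(); print(tip_reach() if callable(tip_reach) else tip_reach)
ims=[]
for c in ("side","top"):
    im,d=get_image(c); cv2.imwrite(f"pics/{c}0.png",im); np.save(f"{c}0.npy",d)
    K,dd,R,t=P(c); print(c,(-R.T@t).round(),R.round(2).tolist())
    for l in ("potato0_c","basket_c","mat","plate_top","bowl","jar"):
        for r in trace(c,l):
            X=cloud(c,d,r["pixels"]); print(l,round(r["confidence"],2),np.round(r["at"]),r["pixels"].sum(),np.median(X,0).round() if len(X) else 0)
E
```

```text
{'t': 0.0, 'joint_pos': [64.57, 3.06, 92.49, -0.0, 84.57, -6.82], 'position': [199.21, 591.77, 249.05], 'ee_rot': [-179.88, -0.01, 161.39], 'ft_force': [-0.25, -0.89, -0.35], 'gripper_width': 85.24}
19.0
side [358. 997. 839.] [[-0.99, -0.1, -0.01], [-0.06, 0.62, -0.79], [0.08, -0.78, -0.62]]
potato0_c 0.72 [265. 245.] 253 [424. 246.  35.]
basket_c 0.78 [264. 136.] 1451 [ 465. -275.   74.]
mat 0.63 [267. 160.] 948 [ 452. -228.    6.]
mat 0.52 [267. 278.] 184 [404. 357.  39.]
mat 0.37 [236. 246.] 260 [500. 257.  35.]
plate_top 0.8 [209. 167.] 737 [ 657. -110.   56.]
bowl 0.58 [193. 205.] 2250 [668.  92.  37.]
jar 0.88 [223. 127.] 340 [ 634. -365.   60.]
top [ 154.   77. 1474.] [[-0.03, -1.0, -0.0], [-0.97, 0.03, -0.23], [0.23, -0.01, -0.97]]
potato0_c 0.49 [207. 218.] 155 [425. 233.  37.]
basket_c 0.58 [362. 202.] 1277 [ 475. -318.   55.]
mat 0.6 [343. 208.] 2138 [ 456. -251.    5.]
plate_top 0.76 [305. 153.] 1082 [ 660. -117.   55.]
bowl 0.69 [239. 154.] 1962 [674. 125.  22.]
jar 0.76 [376. 159.] 349 [ 631. -378.   82.]
jar 0.72 [237. 157.] 1983 [675. 126.  22.]
```

```bash
python3 - <<'E'
import cv2
a=cv2.imread("pics/top0.png")[100:300,130:430]; b=cv2.imread("pics/side0.png")[80:330,130:350]
cv2.imwrite("pics/a.png",cv2.resize(a,(750,500),interpolation=2)); cv2.imwrite("pics/b.png",cv2.resize(b,(528,600),interpolation=2))
E
```

```text
(no output)
```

View pics/a.png

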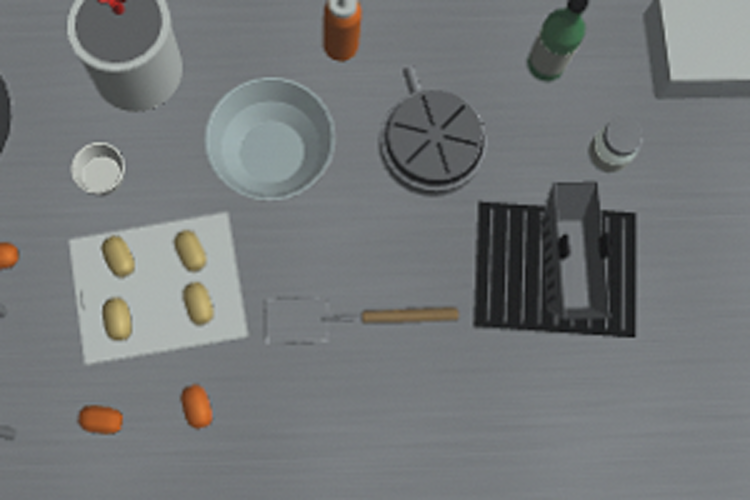

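View pics/b.png

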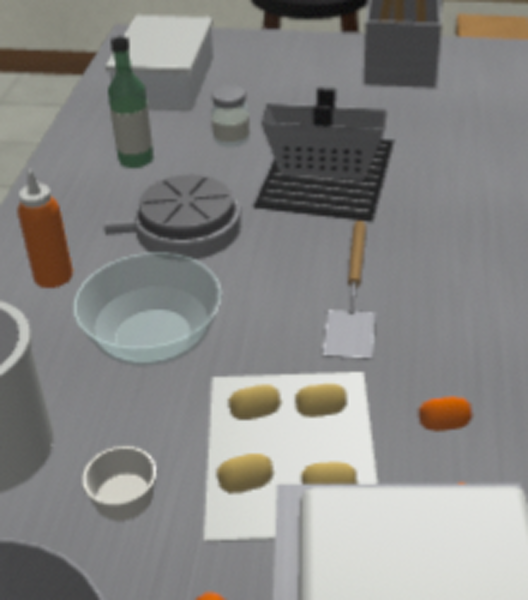

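```bash
cat >> h.py <<'E'
def potatoes(cams=("top","side"),zmin=None,ims={}):
    out={}
    for c in cams:
        im,d=ims[c] if c in ims else get_image(c)
        hsv=cv2.cvtColor(im,cv2.COLOR_BGR2HSV)
        m=((hsv[...,0]>17)&(hsv[...,0]<32)&(hsv[...,1]>70)&(hsv[...,2]>90)).astype(np.uint8)
        n,l,s,ce=cv2.connectedComponentsWithStats(m)
        for i in range(1,n):
            if s[i,4]<40: continue
            X=cloud(c,d,l==i); 
            if len(X)<20: continue
            v,u=np.nonzero(l==i); g=np.array([at_z(c,p,24) for p in np.c_[u,v].astype(float)])[:,:2]
            w,V=np.linalg.eigh(np.cov(g.T)); yaw=np.degrees(np.arctan2(V[1,1],V[0,1]))%180
            out.setdefault(c,[]).append((g.mean(0),yaw,np.sqrt(w)))
            print(c,s[i,:5],"plane",g.mean(0).round(1),"yaw",round(yaw,1),"sd",np.sqrt(w).round(1),"cloud",X.mean(0).round(1),"z95",np.percentile(X[:,2],95).round(1))
    return out
E
python3 - <<'E'
from h import *
I={c:(cv2.imread(f"pics/{c}0.png"),np.load(f"{c}0.npy")) for c in ("top","side")}
potatoes(ims=I)
for c in ("top","side"):
    X=cloud(c,I[c][1]); 
    q=X[(X[:,0]>330)&(X[:,0]<600)&(X[:,1]<-180)&(X[:,1]>-420)]
    b=q[(q[:,2]>60)&(q[:,2]<106)]; e=q[(q[:,2]>112)&(q[:,2]<145)]
    r=q[(q[:,2]>90)&(q[:,2]<106)]
    print(c,"rim",len(r),cv2.minAreaRect(r[:,:2].astype(np.float32)) if len(r)>3 else 0,"walls",cv2.minAreaRect(b[:,:2].astype(np.float32)));print("ears",e.round(0).tolist()[:40])
    m=q[(q[:,2]<9)&(q[:,2]>3)]; 
    # tall things
    t=X[(X[:,2]>60)&(X[:,0]>250)&(X[:,0]<1000)&(abs(X[:,1])<550)]
    g=np.round(t/50)*50; u,i=np.unique(g[:,:2],axis=0,return_inverse=True)
    if c=="top": print([(int(a[0]),int(a[1]),int(t[i.ravel()==k,2].max())) for k,a in enumerate(u)])
for c in ("top","side"):
    im=I[c][0]
    # mat: dark pixels
    for l in ("basket_c","basket_mouth","mat","plate_top","bowl","jar"):
        for r in spot_point(c,l)[:2]: 
            z={"basket_c":52.5,"basket_mouth":100,"mat":0,"plate_top":55,"bowl":0,"jar":0}[l]
            print(c,l,round(r["confidence"],2),at_z(c,r["at"],z).round(1))
E
```

```text
top [200 193  12  15 128] plane [505.1 245.6] yaw 21.4 sd [ 9.  15.9] cloud [501.8 244.   37.4] z95 43.9
top [172 195  12  16 130] plane [500.3 350.4] yaw 23.5 sd [ 9.1 16. ] cloud [497.1 348.   36.5] z95 43.2
top [204 213  11  17 131] plane [427.2 234.3] yaw 15.4 sd [ 8.9 15.8] cloud [424.7 232.9  37.2] z95 42.9
top [172 220  10  16 136] plane [407.4 351.8] yaw 9.3 sd [ 9.4 15.5] cloud [405.3 349.4  36. ] z95 43.8
top [275 223  38   6 136] plane [399.4 -71.9] yaw 90.6 sd [ 4.4 39.6] cloud [400.5 -72.5  17.8] z95 22.4
side [ 320    4  135   20 1269] plane [ -336.5 -2371.8] yaw 2.1 sd [151.1 312. ] cloud [ -204.6 -1731.9   178.9] z95 182.7Traceback (most recent call last):
  File "<stdin>", line 3, in <module>
  File "h.py", line 35, in potatoes
    v,u=np.nonzero(l==i); g=np.array([at_z(c,p,24) for p in np.c_[u,v].astype(float)])[:,:2]
                                      ~~~~^^^^^^^^
  File "h.py", line 10, in at_z
    o,r=ray(cam,px); return o+r*(z-o[2])/r[2]
        ~~~^^^^^^^^
  File "h.py", line 7, in ray
    K,d,R,t=P(cam); u=cv2.undistortPoints(np.array([[px]],float),K,d)[0,0]
            ~^^^^^
  File "h.py", line 5, in P
    c=camera_params(cam); return [np.array(c[k],float) for k in ("K","distortion","R","t")]
ValueError: time passes only in moves, steps and waits
```

```bash
python3 - <<'E'
s=open("h.py").read()
s=s.replace('def P(cam): \n','import functools\n@functools.lru_cache\ndef P(cam):\n')
s=s.replace("if len(X)<20: continue","if len(X)<20 or abs(X[:,1].mean())>600 or not 250<X[:,0].mean()<900: continue")
open("h.py","w").write(s)
E
cat > look1.py <<'E'
from h import *
I={c:(cv2.imread(f"pics/{c}0.png"),np.load(f"{c}0.npy")) for c in ("top","side")}
potatoes(ims=I)
for c in ("top","side"):
    X=cloud(c,I[c][1]); 
    q=X[(X[:,0]>330)&(X[:,0]<600)&(X[:,1]<-180)&(X[:,1]>-420)]
    b=q[(q[:,2]>60)&(q[:,2]<106)]; e=q[(q[:,2]>112)&(q[:,2]<145)]
    r=q[(q[:,2]>90)&(q[:,2]<106)]
    print(c,"rim",len(r),cv2.minAreaRect(r[:,:2].astype(np.float32)) if len(r)>3 else 0,"walls",cv2.minAreaRect(b[:,:2].astype(np.float32)));print("ears",e.round(0).astype(int).tolist()[:40])
    t=X[(X[:,2]>60)&(X[:,0]>250)&(X[:,0]<1000)&(abs(X[:,1])<550)]
    g=np.round(t/50)*50; u,i=np.unique(g[:,:2],axis=0,return_inverse=True)
    if c=="top": print([(int(a[0]),int(a[1]),int(t[i.ravel()==k,2].max())) for k,a in enumerate(u)])
for c in ("top","side"):
    get_image(c)
    for l in ("basket_c","basket_mouth","mat","plate_top","bowl","jar"):
        for r in spot_point(c,l)[:2]: 
            z={"basket_c":52.5,"basket_mouth":100,"mat":0,"plate_top":55,"bowl":0,"jar":0}[l]
            print(c,l,round(r["confidence"],2),at_z(c,r["at"],z).round(1))
E
python3 look1.py
```

```text
top [200 193  12  15 128] plane [505.1 245.6] yaw 21.4 sd [ 9.  15.9] cloud [501.8 244.   37.4] z95 43.9
top [172 195  12  16 130] plane [500.3 350.4] yaw 23.5 sd [ 9.1 16. ] cloud [497.1 348.   36.5] z95 43.2
top [204 213  11  17 131] plane [427.2 234.3] yaw 15.4 sd [ 8.9 15.8] cloud [424.7 232.9  37.2] z95 42.9
top [172 220  10  16 136] plane [407.4 351.8] yaw 9.3 sd [ 9.4 15.5] cloud [405.3 349.4  36. ] z95 43.8
top [275 223  38   6 136] plane [399.4 -71.9] yaw 90.6 sd [ 4.4 39.6] cloud [400.5 -72.5  17.8] z95 22.4
side [226 241  20  13 218] plane [503.6 246.3] yaw 30.6 sd [12.5 15.6] cloud [501.7 256.6  35. ] z95 43.4
side [254 240  20  13 220] plane [424.7 235. ] yaw 28.0 sd [12.6 15.7] cloud [423.9 245.2  34.8] z95 42.7
side [221 269  22  16 271] plane [498.4 352.1] yaw 30.8 sd [12.2 15.7] cloud [496.4 360.8  35.1] z95 42.9
side [256 273  22   8 160] plane [405.7 344.3] yaw 6.2 sd [ 7.3 15.7] cloud [404.8 356.5  39.3] z95 43.1
top rim 210 ((470.8875732421875, -305.54296875), (193.3212890625, 67.63850402832031), 0.03800559416413307) walls ((470.8875732421875, -305.5071105957031)
[... 3100 characters left out ...]
 [470, -331, 122], [466, -328, 124], [462, -334, 121], [458, -331, 123], [454, -327, 125], [482, -336, 115], [477, -326, 120], [474, -334, 116], [470, -332, 117], [466, -328, 120], [462, -330, 119], [458, -332, 118], [455, -331, 119]]
top basket_c 0.77 [ 464.7 -299.9   52.5]
top basket_mouth 0.9 [ 479.  -308.1  100. ]
top mat 0.72 [ 466.2 -295.5    0. ]
top bowl 0.64 [656.7 124.4   0. ]
top jar 0.64 [ 643.7 -395.7    0. ]
side basket_c 0.55 [ 464.4 -321.1   52.5]
side basket_mouth 0.78 [ 472.1 -299.4  100. ]
side mat 0.77 [ 462.9 -294.9    0. ]
side plate_top 0.65 [ 655.5 -100.3   55. ]
side bowl 0.56 [649.4 121.    0. ]
side bowl 0.18 [395.  337.7   0. ]
side jar 0.93 [ 637.8 -405.3    0. ]
```

```bash
python3 - <<'E'
from h import *
print(mv((504,246,110),(180,0,201.4)), mv((504,246,27),(180,0,201.4)))
d=np.load("top0.npy"); im=cv2.imread("pics/top0.png")
px=[(321.2,180.8),(384.4,184.8),(384,234.8),(320,230)]
c=np.array([at_z("top",p,5) for p in px]); print("mat",c.round(0).tolist(),c.mean(0))
for cam in("top","side"):
    X=cloud(cam,np.load(cam+"0.npy"))
    def circ(m,n):
        q=X[m][:,:2]; A=np.c_[2*q,np.ones(len(q))]; s=np.linalg.lstsq(A,(q**2).sum(1),rcond=None)[0]; print(cam,n,len(q),s[:2].round(1),"r",np.sqrt(s[2]+s[:2]@s[:2]).round(1))
    near=lambda c,r: np.hypot(X[:,0]-c[0],X[:,1]-c[1])<r
    circ(near((660,125),115)&(X[:,2]>66),"bowlrim")
    m=near((657,-115),90)&(X[:,2]>50)&(X[:,2]<60); print(cam,"plate",X[m].min(0)[:2],X[m].max(0)[:2],(X[m].min(0)+X[m].max(0))[:2]/2, cv2.minEnclosingCircle(X[m][:,:2].astype(np.float32)))
E
```

```text
(array([-399.2, -231. ,  140.3]), array([-0.   , -0.   , -0.698])) (array([-399.2, -231. ,  223.3]), array([-0.   , -0.   , -0.698]))
mat [[569.0, -184.0, 5.0], [546.0, -424.0, 5.0], [357.0, -402.0, 5.0], [384.0, -166.0, 5.0]] [ 463.74694461 -294.02402802    5.        ]
top bowlrim 210 [657.9 123.9] r 90.9
top plate [ 590.53192579 -187.11890905] [731.08804801 -48.92559574] [ 660.8099869  -118.02225239] ((661.2434692382812, -117.05296325683594), 71.01910400390625)
side bowlrim 314 [656.5 126.5] r 91.4
side plate [ 589.22187045 -185.80356692] [729.1402043  -45.27108625] [ 659.18103737 -115.53732658] ((662.9852294921875, -116.34716796875), 74.45259094238281)
```

Call:
apply_moves --pt "1 -60 -35 20 0 0 -0.15" --pt "1 -120 -70 40 0 0 -0.3" --pt "1 -180 -105 60 0 0 -0.45" --pt "1 -240 -140 80 0 0 -0.6" --pt "1 -300 -175 105 0 0 -0.698" --pt "1 -350 -203 125 0 0 -0.698" --pt "1 -399 -231 140 0 0 -0.698" --pt "1 -399 -231 140 0 0 -0.698"

```text
t: 2.4
position: [505.0, 244.0, 109.6]
ee_rot: [-180.0, -0.0, -158.7]
ft_force: [0.3, -0.3, -0.1]
gripper_width: 85.4
```

```bash
python3 - <<'E'
from h import *
st(); print(mv((505,246,27),(180,0,201.4)))
potatoes(("top",))
E
```

```text
{'t': 2.4, 'joint_pos': [18.19, 1.77, 107.76, -0.01, 70.48, -93.1], 'position': [505.02, 243.97, 109.65], 'ee_rot': [-180.0, -0.01, -158.71], 'ft_force': [0.32, -0.34, -0.05], 'gripper_width': 85.36}
(array([-0.7,  1.9, 82.6]), array([-0.   , -0.   , -0.002]))
top [171 195   9  16  83] plane [500.2 357. ] yaw 18.0 sd [ 5.9 15.9] cloud [496.8 354.2  38.3] z95 44.3
top [172 220  10  16 139] plane [407.1 352.1] yaw 7.7 sd [ 9.6 15.4] cloud [405.  349.8  36.2] z95 44.5
top [275 223  38   6 124] plane [399.6 -72.6] yaw 90.5 sd [ 4.5 39.4] cloud [400.5 -73.1  18.5] z95 24.0
```

Call:
apply_moves --pt "1 -1 2 45 0 0 0" --pt "1 -1 2 82 0 0 0" --pt "1 -1 2 82 0 0 0" --pt "0 -1 2 82 0 0 0" --pt "0 -1 2 82 0 0 0" --pt "0 -1 2 82 0 0 0" --pt "0 -1 2 82 0 0 0" --pt "0 -1 2 40 0 0 0" --pt "0 -1 2 -50 0 0 0" --pt "0 -1 2 -110 0 0 0" --squeeze 35

```text
t: 3.7
position: [503.4, 248.1, 196.7]
ee_rot: [180.0, -0.0, -158.6]
ft_force: [0.3, -0.2, 0.2]
gripper_width: 36.2
```

```bash
python3 - <<'E'
from h import *
st(); print(tip_reach(),mv((509,-305,220),(180,0,180)),mv((509,-305,124),(180,0,180)))
im,d=get_image("side"); cv2.imwrite("pics/c.png",cv2.resize(im[60:330,130:380],(750,600)))
E
```

```text
{'t': 3.7, 'joint_pos': [18.64, -3.4, 104.02, 0.0, 79.43, -92.75], 'position': [503.44, 248.11, 196.74], 'ee_rot': [180.0, -0.05, -158.62], 'ft_force': [0.27, -0.23, 0.2], 'gripper_width': 36.22}Traceback (most recent call last):
  File "<stdin>", line 2, in <module>
TypeError: 'float' object is not callable
```

```bash
python3 - <<'E'
from h import *
st(); print(mv((509,-305,220),(180,0,180)),mv((509,-305,124),(180,0,180)))
E
```

```text
{'t': 3.7, 'joint_pos': [18.64, -3.4, 104.02, 0.0, 79.43, -92.75], 'position': [503.44, 248.11, 196.74], 'ee_rot': [180.0, -0.05, -158.62], 'ft_force': [0.27, -0.23, 0.2], 'gripper_width': 36.22}
(array([ 196.5, -517.1,  -23.1]), array([-0.   , -0.001,  0.373])) (array([ 196.4, -517.1,   72.9]), array([-0.   , -0.001,  0.373]))
```

Call:
apply_moves --pt "0 20 -52 -23 0 0 0.06" --pt "0 40 -104 -23 0 0 0.12" --pt "0 60 -156 -23 0 0 0.18" --pt "0 80 -208 -23 0 0 0.24" --pt "0 100 -260 -23 0 0 0.3" --pt "0 120 -312 -23 0 0 0.373" --pt "0 140 -364 -23 0 0 0.373" --pt "0 160 -420 -23 0 0 0.373" --pt "0 180 -470 -23 0 0 0.373" --pt "0 196 -517 -23 0 0 0.373"

```text
t: 4.95
position: [509.6, -306.5, 218.4]
ee_rot: [180.0, 0.0, 180.0]
ft_force: [0.7, 0.8, -0.8]
gripper_width: 36.6
```

```bash
python3 - <<'E'
from h import *
st(); print(mv((509,-305,124),(180,0,180)))
im,d=get_image("side"); im2,d2=get_image("top")
for c,dd in (("side",d),("top",d2)):
    X=cloud(c,dd); q=X[(X[:,0]>330)&(X[:,0]<450)&(X[:,1]<-180)&(X[:,1]>-420)&(X[:,2]>60)&(X[:,2]<106)]
    print(c,q.min(0),q.max(0))
a=cv2.resize(im[60:330,150:350],(400,540)); b=cv2.resize(im2[120:290,280:430],(400,453)); o=np.zeros((540,800,3),np.uint8); o[:,:400]=a;o[:453,400:]=b
cv2.imwrite("pics/c.png",o)
potatoes(("top",),ims={"top":(im2,d2)})
E
```

```text
{'t': 4.95, 'joint_pos': [-38.2, 0.15, 98.42, 0.01, 81.42, -128.16], 'position': [509.58, -306.48, 218.35], 'ee_rot': [180.0, 0.01, 179.97], 'ft_force': [0.72, 0.82, -0.83], 'gripper_width': 36.6}
(array([ 0.6,  1.5, 94.4]), array([ 0.   ,  0.   , -0.001]))
side [ 370.64079637 -343.87452871   60.07931476] [ 449.7974528  -263.44885628  105.34929182]Traceback (most recent call last):
  File "<stdin>", line 6, in <module>
    return umr_minimum(a, axis, None, out, keepdims, initial, where)
ValueError: zero-size array to reduction operation minimum which has no identity
```

```bash
cat >> h.py <<'E'
def snap(name,sb=(150,60,200,270),tb=(280,120,150,170)):
    o=np.zeros((540,800,3),np.uint8); D={}
    for k,(c,(x,y,w,h)) in enumerate((("side",sb),("top",tb))):
        im,d=get_image(c); D[c]=(im,d); f=min(400/w,540/h); r=cv2.resize(im[y:y+h,x:x+w],None,fx=f,fy=f,interpolation=2)[:540,:400]
        o[:r.shape[0],400*k:400*k+r.shape[1]]=r
    cv2.imwrite(f"pics/{name}.png",o); return D
E
python3 -c "
from h import *
snap('c')"
```

```text
(no output)
```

View pics/c.png

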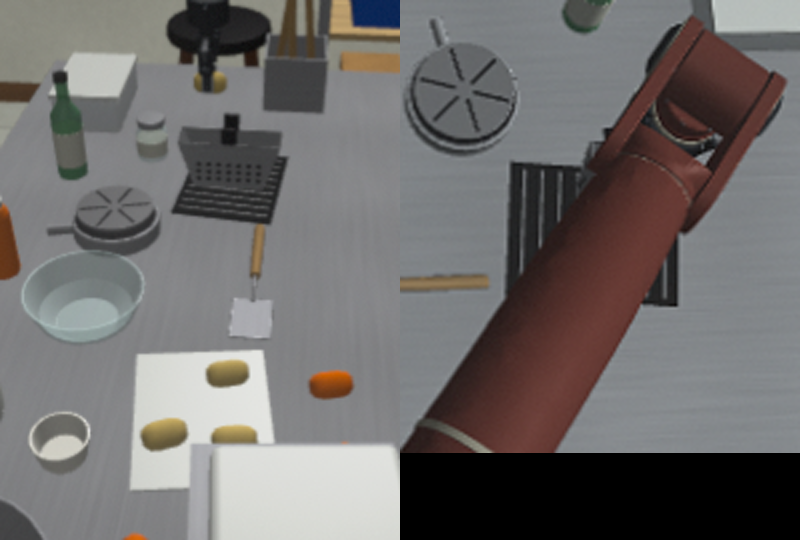

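Call:
apply_moves --pt "0 1 1 50 0 0 0" --pt "0 1 1 94 0 0 0" --pt "0 1 1 94 0 0 0" --pt "0 1 1 94 0 0 0" --pt "0.65 1 1 94 0 0 0" --pt "0.65 1 1 94 0 0 0" --pt "0.65 1 1 94 0 0 0" --pt "0.65 1 1 40 0 0 0" --pt "0.65 1 1 0 0 0 0"

```text
t: 6.28
position: [509.2, -303.8, 220.3]
ee_rot: [-180.0, 0.1, -180.0]
ft_force: [0.8, -0.3, 0.3]
gripper_width: 55.7
```

```bash
python3 - <<'E'
from h import *
st(); print(mv((427,235,200),(180,0,195.4)),mv((427,235,110),(180,0,195.4)))
D=snap('d'); potatoes(("side",),ims=D)
E
```

```text
{'t': 6.28, 'joint_pos': [-38.01, -0.19, 98.57, 0.0, 81.55, -128.01], 'position': [509.22, -303.82, 220.32], 'ee_rot': [-179.96, 0.05, -180.0], 'ft_force': [0.79, -0.31, 0.26], 'gripper_width': 55.72}
(array([ 82.2, 538.8,  19.9]), array([-0.001,  0.001, -0.269])) (array([ 82.3, 538.9, 109.9]), array([-0.001,  0.001, -0.269]))
side [254 240  20  13 220] plane [424.8 235. ] yaw 27.4 sd [12.6 15.7] cloud [423.9 245.3  34.9] z95 42.9
side [221 269  22  16 271] plane [498.4 352.1] yaw 31.6 sd [12.2 15.7] cloud [496.6 361.2  35.1] z95 42.6
side [256 273  22   8 161] plane [405.6 344.2] yaw 6.6 sd [ 7.3 15.7] cloud [404.7 356.6  39.5] z95 43.4
```

View pics/d.png

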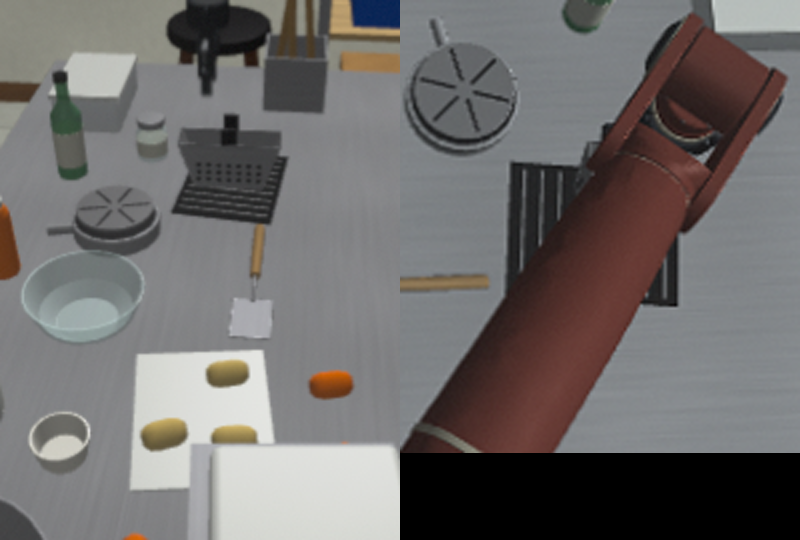

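Call:
apply_moves --pt "1 8 54 10 0 0 -0.03" --pt "1 16 108 20 0 0 -0.06" --pt "1 24 162 20 0 0 -0.1" --pt "1 32 216 20 0 0 -0.13" --pt "1 40 270 20 0 0 -0.16" --pt "1 48 324 20 0 0 -0.2" --pt "1 57 378 20 0 0 -0.24" --pt "1 65 432 40 0 0 -0.269" --pt "1 74 486 65 0 0 -0.269" --pt "1 82 538 85 0 0 -0.269"

```text
t: 7.62
position: [425.9, 236.0, 132.1]
ee_rot: [-180.0, -0.0, -164.6]
ft_force: [0.6, -0.2, 0.9]
gripper_width: 85.4
```

```bash
python3 - <<'E'
from h import *
st(); print(mv((427,235,27),(180,0,195.4)))
D=snap('e'); potatoes(ims=D)
E
```

```text
{'t': 7.62, 'joint_pos': [20.22, -10.31, 116.81, -0.01, 73.52, -85.21], 'position': [425.9, 235.96, 132.06], 'ee_rot': [-179.99, -0.02, -164.57], 'ft_force': [0.56, -0.16, 0.86], 'gripper_width': 85.35}
(array([ -0.8,  -1.2, 105.1]), array([-0.   , -0.   ,  0.001]))
top [353 189  11  17 105] plane [ 497.9 -316.1] yaw 8.5 sd [ 8.2 17. ] cloud [ 493.1 -310.6   44.5] z95 129.9
top [172 219  10  17 111] plane [405.5 354.9] yaw 13.7 sd [ 7.6 16. ] cloud [403.3 352.6  36.2] z95 43.9
top [275 223  38   6 120] plane [399.4 -74.1] yaw 89.6 sd [ 4.3 37.9] cloud [400.4 -74.9  17.7] z95 23.3
side [254 240  20  13 220] plane [424.7 235. ] yaw 28.0 sd [12.6 15.7] cloud [423.9 245.4  34.9] z95 42.9
side [221 269  22  16 271] plane [498.5 352.1] yaw 30.7 sd [12.2 15.8] cloud [496.6 361.   35.1] z95 43.2
side [256 273  22   8 160] plane [405.7 344.3] yaw 6.2 sd [ 7.3 15.7] cloud [404.6 356.7  39.5] z95 43.1
```

View pics/e.png

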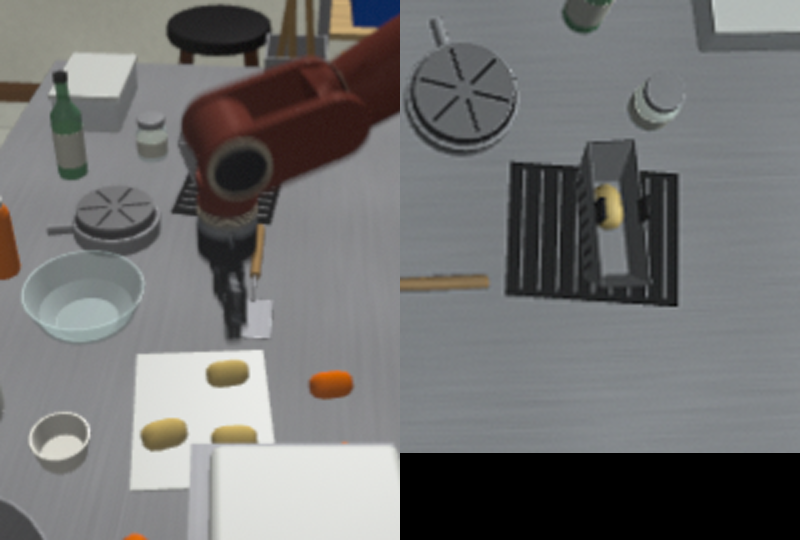

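Call:
apply_moves --pt "1 -1 -1 55 0 0 0" --pt "1 -1 -1 105 0 0 0" --pt "1 -1 -1 105 0 0 0" --pt "0 -1 -1 105 0 0 0" --pt "0 -1 -1 105 0 0 0" --pt "0 -1 -1 105 0 0 0" --pt "0 -1 -1 105 0 0 0" --pt "0 -1 -1 60 0 0 0" --pt "0 -1 -1 0 0 0 0" --pt "0 -1 -1 -60 0 0 0"

```text
t: 8.98
position: [427.8, 233.6, 195.4]
ee_rot: [-180.0, 0.0, -164.6]
ft_force: [0.9, 0.4, -0.5]
gripper_width: 36.1
```

```bash
python3 - <<'E'
from h import *
st(); print(mv((429,-305,220),(180,0,180)))
E
```

```text
{'t': 8.98, 'joint_pos': [19.88, -14.11, 113.67, -0.0, 80.41, -85.55], 'position': [427.8, 233.55, 195.4], 'ee_rot': [-180.0, 0.03, -164.57], 'ft_force': [0.89, 0.38, -0.47], 'gripper_width': 36.11}
(array([ 142.1, -519.5,  -24.7]), array([0.   , 0.   , 0.269]))
```

Call:
apply_moves --pt "0 14 -52 -25 0 0 0.04" --pt "0 28 -104 -25 0 0 0.08" --pt "0 42 -156 -25 0 0 0.12" --pt "0 57 -208 -25 0 0 0.17" --pt "0 71 -260 -25 0 0 0.2" --pt "0 85 -312 -25 0 0 0.24" --pt "0 100 -366 -25 0 0 0.269" --pt "0 115 -420 -25 0 0 0.269" --pt "0 130 -472 -25 0 0 0.269" --pt "0 142 -519 -25 0 0 0.269"

```text
t: 10.22
position: [428.9, -306.4, 218.9]
ee_rot: [-180.0, 0.1, 180.0]
ft_force: [1.1, -0.2, 0.6]
gripper_width: 36.2
```

```bash
python3 - <<'E'
from h import *
st(); print(mv((429,-305,124),(180,0,180)))
im,d=get_image("side"); X=cloud("side",d); e=X[(abs(X[:,0]-469)<60)&(abs(X[:,1]+305)<60)&(X[:,2]>112)&(X[:,2]<142)]; print(len(e),e.min(0),e.max(0),np.median(e,0))
potatoes(("side",),ims={"side":(im,d)})
E
```

```text
{'t': 10.22, 'joint_pos': [-43.63, -9.33, 107.3, 0.01, 81.97, -133.59], 'position': [428.94, -306.39, 218.92], 'ee_rot': [-179.96, 0.05, 179.96], 'ft_force': [1.08, -0.25, 0.62], 'gripper_width': 36.15}
(array([ 0. ,  1.5, 94.9]), array([-0.001,  0.001, -0.001]))
99 [ 453.20386935 -335.88866365  112.18460999] [ 481.82044486 -266.8859434   137.67853431] [ 466.24578621 -280.41741837  125.23088395]
side [279  97   7   9  47] plane [ 422.7 -708.7] yaw 90.9 sd [ 8.6 23.6] cloud [ 407.2 -294.6  221.8] z95 230.3
side [221 269  22  16 272] plane [498.5 352.2] yaw 31.4 sd [12.2 15.8] cloud [496.5 361.1  35.1] z95 42.6
side [256 273  22   8 160] plane [405.7 344.3] yaw 6.2 sd [ 7.3 15.7] cloud [404.8 356.6  39.3] z95 43.0
```

Call:
apply_moves --pt "0 0 1 50 0 0 0" --pt "0 0 1 94 0 0 0" --pt "0 0 1 94 0 0 0" --pt "0 0 1 94 0 0 0" --pt "0.65 0 1 94 0 0 0" --pt "0.65 0 1 94 0 0 0" --pt "0.65 0 1 94 0 0 0" --pt "0.65 0 1 40 0 0 0" --pt "0.65 0 1 -20 0 0 0"

```text
t: 11.4
position: [428.6, -302.7, 238.5]
ee_rot: [179.9, -0.1, -180.0]
ft_force: [0.1, -0.5, 0.2]
gripper_width: 55.8
```

```bash
python3 - <<'E'
from h import *
st(); print(mv((499,351,130),(180,0,202.5)))
E
```

```text
{'t': 11.4, 'joint_pos': [-43.36, -10.32, 106.29, -0.0, 84.2, -133.37], 'position': [428.63, -302.74, 238.47], 'ee_rot': [179.89, -0.12, -179.99], 'ft_force': [0.07, -0.54, 0.24], 'gripper_width': 55.75}
(array([-70.7, 653.5, 109.6]), array([ 0.002, -0.002, -0.392]))
```

Call:
apply_moves --pt "1 -6 60 20 0 0 -0.04" --pt "1 -13 120 30 0 0 -0.08" --pt "1 -20 180 30 0 0 -0.12" --pt "1 -26 240 30 0 0 -0.16" --pt "1 -33 300 30 0 0 -0.2" --pt "1 -39 360 30 0 0 -0.25" --pt "1 -46 420 30 0 0 -0.3" --pt "1 -52 480 40 0 0 -0.35" --pt "1 -58 540 60 0 0 -0.392" --pt "1 -64 595 80 0 0 -0.392"

```text
t: 12.65
position: [493.4, 294.0, 158.5]
ee_rot: [-180.0, 0.1, -157.5]
ft_force: [1.2, -0.2, 0.2]
gripper_width: 85.6
```

```bash
python3 - <<'E'
from h import *
st(); print(mv((499.5,351,90),(180,0,202.5)),mv((499.5,351,27),(180,0,202.5)))
D=snap('f'); potatoes(ims=D)
E
```

```text
{'t': 12.65, 'joint_pos': [23.37, 0.35, 104.15, -0.01, 75.4, -89.15], 'position': [493.42, 293.97, 158.53], 'ee_rot': [-179.99, 0.1, -157.48], 'ft_force': [1.16, -0.23, 0.22], 'gripper_width': 85.61}
(array([-27.3,  50.4,  68.6]), array([-0.   ,  0.002,  0.   ])) (array([-27.2,  50.4, 131.6]), array([-0.   ,  0.002,  0.   ]))
top [353 188  11  33 226] plane [ 469.  -313.2] yaw 176.9 sd [ 8.5 35.4] cloud [ 464.7 -308.6   41.7] z95 48.9
top [283 223  30   6 107] plane [399.4 -83.5] yaw 90.0 sd [ 4.6 32.2] cloud [400.4 -84.2  18.3] z95 23.2
side [221 269  22  16 272] plane [498.5 352.2] yaw 31.4 sd [12.2 15.8] cloud [496.6 361.1  35.1] z95 42.8
side [256 273  22   8 160] plane [405.7 344.3] yaw 6.2 sd [ 7.3 15.7] cloud [404.8 356.5  39.3] z95 43.2
```

View pics/f.png

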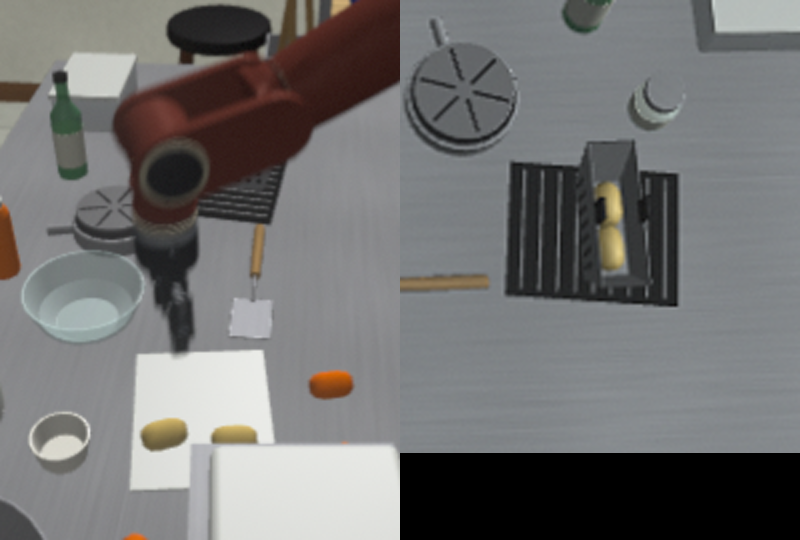

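Call:
apply_moves --pt "1 -27 50 20 0 0 0" --pt "1 -27 50 80 0 0 0" --pt "1 -27 50 131 0 0 0" --pt "1 -27 50 131 0 0 0" --pt "0 -27 50 131 0 0 0" --pt "0 -27 50 131 0 0 0" --pt "0 -27 50 131 0 0 0" --pt "0 -27 50 131 0 0 0" --pt "0 -27 50 80 0 0 0" --pt "0 -27 50 0 0 0 0"

```text
t: 14.0
position: [497.9, 347.5, 140.8]
ee_rot: [-180.0, -0.2, -157.5]
ft_force: [0.8, 0.2, 0.3]
gripper_width: 36.1
```

```bash
python3 - <<'E'
from h import *
st(); print(mv((509,-305,220),(180,0,180)))
E
```

```text
{'t': 14.0, 'joint_pos': [27.89, 5.91, 100.16, -0.0, 74.12, -84.58], 'position': [497.88, 347.47, 140.82], 'ee_rot': [-179.98, -0.19, -157.53], 'ft_force': [0.77, 0.19, 0.26], 'gripper_width': 36.06}
(array([ 239.3, -607.2,  -78.2]), array([-0.001, -0.003,  0.392]))
```

Call:
apply_moves --pt "0 20 -52 -62 0 0 0.04" --pt "0 43 -110 -62 0 0 0.08" --pt "0 66 -168 -62 0 0 0.12" --pt "0 89 -226 -62 0 0 0.17" --pt "0 112 -284 -62 0 0 0.22" --pt "0 135 -342 -62 0 0 0.28" --pt "0 158 -400 -62 0 0 0.34" --pt "0 180 -458 -62 0 0 0.392" --pt "0 202 -514 -62 0 0 0.392" --pt "0 224 -570 -62 0 0 0.392"

```text
t: 15.25
position: [509.5, -256.9, 203.7]
ee_rot: [-180.0, 0.1, 180.0]
ft_force: [1.0, -0.0, 0.1]
gripper_width: 36.4
```

```bash
python3 - <<'E'
from h import *
st(); print(mv((511,-305,220),(180,0,180)))
im,d=get_image("side"); X=cloud("side",d); e=X[(abs(X[:,0]-469)<60)&(abs(X[:,1]+305)<60)&(X[:,2]>112)&(X[:,2]<142)]; print(len(e),e.min(0),e.max(0),np.median(e,0))
potatoes(("side",),ims={"side":(im,d)})
E
```

```text
{'t': 15.25, 'joint_pos': [-34.23, -2.53, 102.49, 0.01, 79.94, -124.23], 'position': [509.52, -256.86, 203.73], 'ee_rot': [-179.96, 0.09, 179.99], 'ft_force': [0.98, -0.03, 0.13], 'gripper_width': 36.36}
(array([ -1.5, -48.2, -16.2]), array([-0.001,  0.001, -0.   ]))
103 [ 453.35659614 -335.39746243  112.10518857] [ 482.03406994 -265.06805901  138.46624079] [ 466.15142913 -278.1346397   124.39392511]
side [255 106   6   9  40] plane [ 528.2 -604.2] yaw 103.2 sd [ 7.3 21. ] cloud [ 490.  -244.1  207.3] z95 216.3
side [256 273  22   8 160] plane [405.7 344.3] yaw 6.2 sd [ 7.3 15.7] cloud [404.8 356.7  39.4] z95 43.0
```

Call:
apply_moves --pt "0 -1 -47 0 0 0 0" --pt "0 -1 -47 0 0 0 0" --pt "0 -1 -47 40 0 0 0" --pt "0 -1 -47 80 0 0 0" --pt "0 -1 -47 80 0 0 0" --pt "0.65 -1 -47 80 0 0 0" --pt "0.65 -1 -47 80 0 0 0" --pt "0.65 -1 -47 80 0 0 0" --pt "0.65 -1 -47 40 0 0 0" --pt "0.65 -1 -47 -20 0 0 0"

```text
t: 16.55
position: [509.7, -300.9, 222.1]
ee_rot: [179.8, -0.2, -180.0]
ft_force: [1.0, 0.3, 0.5]
gripper_width: 55.3
```

```bash
python3 - <<'E'
from h import *
st(); print(mv((406.5,350,130),(180,0,189)))
E
```

```text
{'t': 16.55, 'joint_pos': [-37.76, -0.22, 98.43, 0.0, 82.04, -127.77], 'position': [509.67, -300.9, 222.06], 'ee_rot': [179.84, -0.2, -179.99], 'ft_force': [1.02, 0.33, 0.54], 'gripper_width': 55.26}
(array([102.8, 650.7,  94.2]), array([ 0.003, -0.003, -0.157]))
```

Call:
apply_moves --pt "1 9 60 5 0 0 -0.02" --pt "1 19 120 10 0 0 -0.04" --pt "1 28 180 10 0 0 -0.06" --pt "1 38 240 10 0 0 -0.08" --pt "1 47 300 10 0 0 -0.1" --pt "1 57 360 10 0 0 -0.12" --pt "1 66 420 10 0 0 -0.14" --pt "1 76 480 30 0 0 -0.157" --pt "1 85 540 50 0 0 -0.157" --pt "1 94 595 70 0 0 -0.157"

```text
t: 17.8
position: [416.6, 295.6, 153.7]
ee_rot: [180.0, 0.2, -171.0]
ft_force: [1.2, -0.4, 0.8]
gripper_width: 85.2
```

```bash
python3 - <<'E'
from h import *
st(); print(mv((406.5,350,27),(180,0,188.5)))
potatoes()
E
```

```text
{'t': 17.8, 'joint_pos': [27.0, -8.33, 112.86, -0.01, 75.28, -72.02], 'position': [416.65, 295.56, 153.73], 'ee_rot': [179.95, 0.18, -170.98], 'ft_force': [1.19, -0.39, 0.78], 'gripper_width': 85.17}
(array([  1.9,  55.3, 126.8]), array([0.001, 0.003, 0.009]))
top [352 182  13  39 302] plane [ 483.5 -313.4] yaw 179.3 sd [10.3 41.7] cloud [ 477.6 -306.6   49.5] z95 76.4
top [172 221  10  10  72] plane [416.3 353.2] yaw 112.9 sd [8.1 9.9] cloud [401.4 337.7 106. ] z95 477.5
top [275 223  38   6 127] plane [399.5 -72.4] yaw 90.1 sd [ 4.3 39.2] cloud [400.4 -73.   18.3] z95 23.8
side [256 273  22   8 160] plane [405.7 344.3] yaw 6.2 sd [ 7.3 15.7] cloud [404.8 356.5  39.3] z95 42.7
```

Call:
apply_moves --pt "1 2 54 20 0 0 0.009" --pt "1 2 54 75 0 0 0.009" --pt "1 2 54 126 0 0 0.009" --pt "1 2 54 126 0 0 0.009" --pt "0 2 54 126 0 0 0.009" --pt "0 2 54 126 0 0 0.009" --pt "0 2 54 126 0 0 0.009" --pt "0 2 54 126 0 0 0.009" --pt "0 2 54 70 0 0 0" --pt "0 2 54 10 0 0 0"

```text
t: 19.15
position: [405.5, 345.8, 143.7]
ee_rot: [-180.0, -0.1, -171.0]
ft_force: [0.6, 0.6, -0.6]
gripper_width: 36.4
```

```bash
python3 - <<'E'
from h import *
st(); print(mv((429,-305,220),(180,0,180)))
D=snap('g'); potatoes(("side",),ims=D)
E
```

```text
{'t': 19.15, 'joint_pos': [32.45, -4.33, 110.22, 0.0, 74.22, -66.55], 'position': [405.48, 345.75, 143.66], 'ee_rot': [-179.96, -0.1, -171.0], 'ft_force': [0.58, 0.61, -0.55], 'gripper_width': 36.4}
(array([  78.8, -646.5,  -75.7]), array([-0.001, -0.002,  0.157]))
side [257 242   7  13  72] plane [431.9 246.4] yaw 92.2 sd [ 5.3 12.5] cloud [420.8 359.7 147. ] z95 155.7
side [274 244   6  11  48] plane [385.8 242.8] yaw 90.9 sd [ 3.9 11.3] cloud [381.4 360.6 150.8] z95 200.8
```

View pics/g.png

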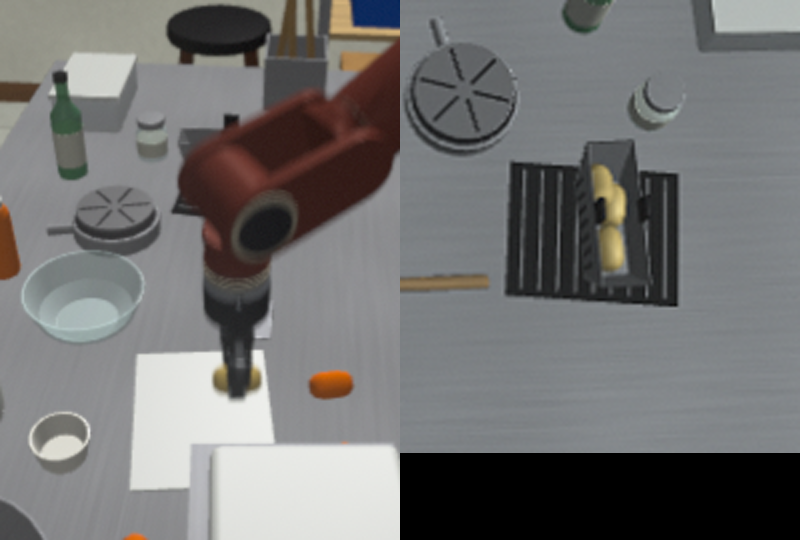

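Call:
apply_moves --pt "0 6 -40 -65 0 0 0.02" --pt "0 12 -100 -65 0 0 0.04" --pt "0 19 -160 -65 0 0 0.06" --pt "0 26 -220 -65 0 0 0.08" --pt "0 33 -280 -65 0 0 0.1" --pt "0 40 -340 -65 0 0 0.12" --pt "0 48 -400 -65 0 0 0.157" --pt "0 55 -460 -65 0 0 0.157" --pt "0 62 -520 -65 0 0 0.157" --pt "0 70 -580 -65 0 0 0.157"

```text
t: 20.5
position: [427.6, -239.6, 208.1]
ee_rot: [-180.0, 0.1, 180.0]
ft_force: [1.5, 0.5, -0.8]
gripper_width: 36.0
```

```bash
python3 - <<'E'
from h import *
st(); print(mv((428,-305,124),(180,0,180)))
im,d=get_image("side"); X=cloud("side",d); e=X[(abs(X[:,0]-469)<60)&(abs(X[:,1]+305)<60)&(X[:,2]>112)&(X[:,2]<142)]; print(len(e),e.min(0),e.max(0),np.median(e,0))
E
```

```text
{'t': 20.5, 'joint_pos': [-37.98, -14.35, 112.62, 0.02, 81.65, -127.97], 'position': [427.56, -239.62, 208.12], 'ee_rot': [-179.97, 0.07, 179.98], 'ft_force': [1.51, 0.5, -0.77], 'gripper_width': 35.98}
(array([ -0.4, -65.3,  84.2]), array([-0.001,  0.001, -0.   ]))
102 [ 453.48560999 -337.72413647  112.06136319] [ 481.82828551 -266.57563887  137.60218642] [ 467.53980565 -277.58165123  125.18623836]
```

Call:
apply_moves --pt "0 0 -50 -8 0 0 0" --pt "0 0 -63 -8 0 0 0" --pt "0 0 -63 0 0 0 0" --pt "0 0 -63 45 0 0 0" --pt "0 0 -63 84 0 0 0" --pt "0 0 -63 84 0 0 0" --pt "0.65 0 -63 84 0 0 0" --pt "0.65 0 -63 84 0 0 0" --pt "0.65 0 -63 84 0 0 0" --pt "0.65 0 -63 20 0 0 0"

```text
t: 21.8
position: [425.1, -298.0, 181.5]
ee_rot: [179.5, -0.5, -180.0]
ft_force: [0.7, -0.5, -0.2]
gripper_width: 55.4
```

Call:
apply_moves --pt "0.65 0 10 -20 0 0 0" --pt "1 0 70 -40 0 0 0" --pt "1 0 130 -40 0 0 0" --pt "1 0 190 -40 0 0 0" --pt "1 0 250 -40 0 0 0" --pt "1 0 260 -40 0 0 0"

```text
t: 22.55
position: [427.7, -37.8, 226.9]
ee_rot: [-180.0, 0.1, -179.7]
ft_force: [-0.2, -0.6, -0.7]
gripper_width: 85.3
```

```bash
python3 - <<'E'
from h import *
st(); print(mv((468,-305,200),(180,0,180)))
D=snap('h'); potatoes(ims=D)
for c in D:
    X=cloud(c,D[c][1]); q=X[(abs(X[:,0]-469)<120)&(abs(X[:,1]+305)<70)]
    for a,b in ((112,142),(85,106)):
        e=q[(q[:,2]>a)&(q[:,2]<b)]; print(c,len(e),e.min(0).round(),e.max(0).round())
    e=q[(q[:,2]>112)&(q[:,2]<142)]
    for s in (e[e[:,1]>-305],e[e[:,1]<-305]):
        if len(s)>5: print(" ear",s.mean(0).round(1),np.polyfit(s[:,0],s[:,1],1)[0])
E
```

```text
{'t': 22.55, 'joint_pos': [-15.02, -24.88, 118.82, 0.02, 85.97, -105.31], 'position': [427.67, -37.84, 226.89], 'ee_rot': [-180.0, 0.08, -179.71], 'ft_force': [-0.17, -0.63, -0.74], 'gripper_width': 85.27}
(array([ -38.9, -267.4,   27. ]), array([-0.   ,  0.001,  0.005]))
top [352 182  13  43 321] plane [ 478.2 -313.1] yaw 179.0 sd [10.1 45.5] cloud [ 469.9 -303.    61.7] z95 84.1
side 50 [ 453. -334.  112.] [ 482. -267.  135.]
side 335 [ 370. -340.   85.] [ 566. -265.  106.]
 ear [ 471.9 -272.1  124.1] 0.020047532654175883
 ear [ 477.7 -329.9  123.9] -0.2779002029054631
top 74 [ 453. -336.  113.] [ 485. -271.  139.]
top 280 [ 374. -339.   85.] [ 568. -269.  105.]
 ear [ 467.3 -274.4  129.6] 0.030849220092422715
 ear [ 469.2 -330.4  128.1] 0.008495729849320623
```

View pics/h.png

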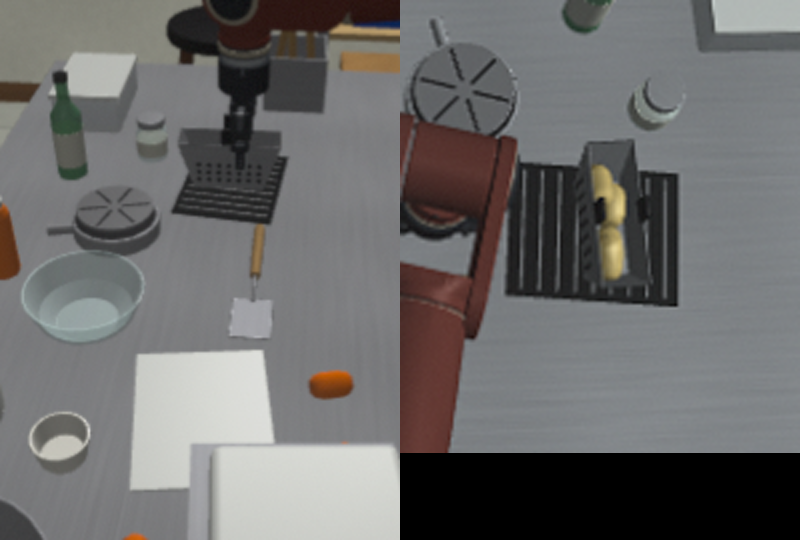

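Call:
apply_moves --pt "1 -10 -60 0 0 0 0.005" --pt "1 -20 -120 0 0 0 0.005" --pt "1 -30 -180 0 0 0 0.005" --pt "1 -39 -240 0 0 0 0.005" --pt "1 -40 -267 10 0 0 0.005" --pt "1 -40 -267 25 0 0 0.005"

```text
t: 23.4
position: [467.1, -311.3, 201.1]
ee_rot: [-180.0, 0.0, 179.4]
ft_force: [-0.6, -0.2, -0.1]
gripper_width: 85.2
```

```bash
python3 - <<'E'
from h import *
st(); print(mv((468.3,-304.5,112),(180,0,180)))
E
```

```text
{'t': 23.4, 'joint_pos': [-41.26, -3.66, 103.83, -0.03, 79.79, -130.68], 'position': [467.1, -311.28, 201.13], 'ee_rot': [-179.95, 0.01, 179.42], 'ft_force': [-0.58, -0.22, -0.1], 'gripper_width': 85.16}
(array([-1.1,  6.9, 89.1]), array([-0.001,  0.   , -0.01 ]))
```

Call:
apply_moves --pt "1 0 0 0 0 0 -0.01" --pt "1 0 0 0 0 0 -0.01"

```text
t: 23.65
position: [467.8, -306.9, 201.3]
ee_rot: [180.0, -0.0, -179.7]
ft_force: [0.3, 0.4, 0.1]
gripper_width: 85.5
```

```bash
python3 - <<'E'
from h import *
st(); print(mv((468.3,-304.5,112),(180,0,180)))
E
```

```text
{'t': 23.65, 'joint_pos': [-40.89, -3.9, 104.04, 0.0, 79.87, -131.23], 'position': [467.76, -306.85, 201.33], 'ee_rot': [179.99, -0.01, -179.66], 'ft_force': [0.31, 0.4, 0.08], 'gripper_width': 85.51}
(array([-0.6,  2.3, 89.3]), array([ 0.   , -0.   ,  0.006]))
```

Call:
apply_moves --pt "1 0 2 30 0 0 0.006" --pt "1 0 2 60 0 0 0.006" --pt "1 0 2 89 0 0 0.006" --pt "1 0 2 89 0 0 0.006" --pt "0 0 2 89 0 0 0.006" --pt "0 0 2 89 0 0 0.006" --pt "0 0 2 89 0 0 0.006" --pt "0 0 2 89 0 0 0.006" --squeeze 100

```text
t: 24.65
position: [469.1, -306.2, 114.7]
ee_rot: [-179.9, 0.2, 180.0]
ft_force: [-0.4, 2.4, 5.8]
gripper_width: 64.9
```

Call:
apply_moves --pt "0 0 0 -20 0 0 0" --pt "0 0 0 -50 0 0 0" --pt "0 0 0 -90 0 0 0" --pt "0 0 0 -90 0 0 0" --pt "0 0 0 -90 0 0 0"

```text
t: 25.28
position: [467.2, -305.0, 201.0]
ee_rot: [179.9, -0.1, 179.9]
ft_force: [-0.4, 0.4, -3.6]
gripper_width: 64.5
```

```bash
python3 - <<'E'
from h import *
st(); print(mv((660,-117,205),(180,0,180)))
D=snap('i'); 
X=cloud("side",D["side"][1]); q=X[(abs(X[:,0]-469)<130)&(abs(X[:,1]+305)<70)&(X[:,2]>175)&(X[:,2]<210)]; print(q.min(0),q.max(0))
E
```

```text
{'t': 25.28, 'joint_pos': [-40.78, -4.02, 104.19, -0.01, 79.95, -130.73], 'position': [467.17, -305.05, 201.0], 'ee_rot': [179.93, -0.09, 179.95], 'ft_force': [-0.36, 0.42, -3.63], 'gripper_width': 64.51}
(array([-192.7,  188.2,   -4.1]), array([ 0.001, -0.002, -0.001]))
[ 368.12864987 -342.95381679  175.0000556 ] [ 563.9370845  -256.0196249   209.70068886]
```

View pics/i.png

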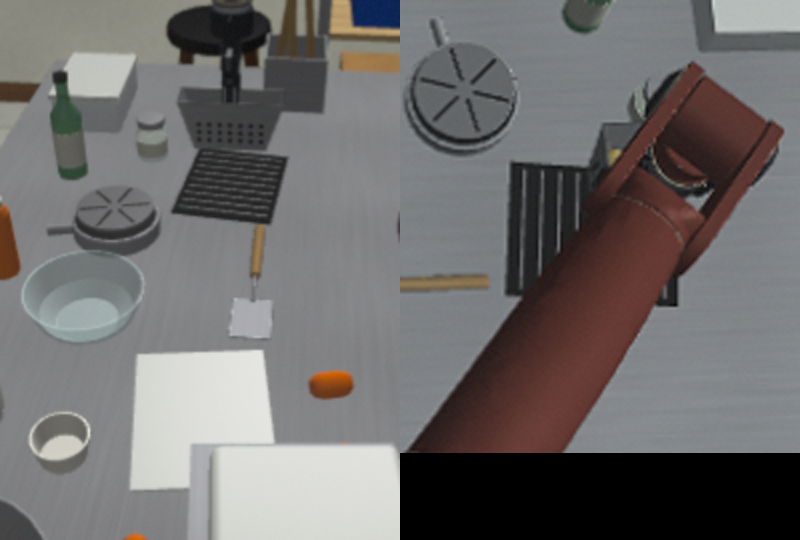

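Call:
apply_moves --pt "0 -25 25 -4 0 0 0" --pt "0 -55 55 -4 0 0 0" --pt "0 -85 85 -4 0 0 0" --pt "0 -115 115 -4 0 0 0" --pt "0 -145 145 -4 0 0 0" --pt "0 -175 172 -4 0 0 0" --pt "0 -193 188 -4 0 0 0" --pt "0 -193 188 -4 0 0 0" --pt "0 -193 188 -4 0 0 0"

```text
t: 26.5
position: [660.2, -118.3, 205.4]
ee_rot: [-180.0, -0.1, 179.9]
ft_force: [0.6, 0.5, -4.1]
gripper_width: 64.8
```

```bash
python3 - <<'E'
from h import *
st(); print(mv((661,-117,170),(180,0,180)))
c=np.array([at_z("side",p,5) for p in ((250,135),(293.5,138.5),(285,170.5),(237,166.5))]); print("mat",c.round(0).tolist(),c.mean(0))
im,d=get_image("side");X=cloud("side",d); q=X[(abs(X[:,0]-660)<130)&(abs(X[:,1]+117)<70)&(X[:,2]>160)&(X[:,2]<210)]; print(q.min(0),q.max(0))
w=X[(abs(X[:,0]-660)<60)&(X[:,1]>-95)&(X[:,1]<-70)&(X[:,2]>110)&(X[:,2]<185)]; A=np.c_[w[:,0],w[:,2],np.ones(len(w))]; print("front wall y = a x+b z+c",len(w),np.linalg.lstsq(A,w[:,1],rcond=None)[0])
E
```

```text
{'t': 26.5, 'joint_pos': [-16.49, 10.82, 88.28, -0.05, 81.01, -106.41], 'position': [660.19, -118.33, 205.4], 'ee_rot': [-179.98, -0.12, 179.92], 'ft_force': [0.56, 0.49, -4.08], 'gripper_width': 64.76}
(array([-0.9,  1.3, 35.4]), array([-0.   , -0.002, -0.001]))
mat [[540.0, -411.0, 5.0], [356.0, -399.0, 5.0], [381.0, -168.0, 5.0], [561.0, -176.0, 5.0]] [ 459.5362065  -288.47208572    5.        ]
[ 561.19223876 -156.60268974  160.01631976] [758.31673041 -71.61683067 209.10954317]
front wall y = a x+b z+c 659 [ 8.98618267e-03 -1.63828530e-02 -8.87302607e+01]
```

Call:
apply_moves --pt "0 -1 1 15 0 -0.002 0" --pt "0 -1 1 30 0 -0.002 0" --pt "0 -1 1 38 0 -0.002 0" --pt "0 -1 1 44 0 -0.002 0" --pt "0 -1 1 50 0 -0.002 0" --pt "0 -1 1 54 0 -0.002 0" --pt "0 -1 1 54 0 -0.002 0"

```text
t: 27.42
position: [663.7, -117.2, 157.0]
ee_rot: [-179.9, 0.4, 180.0]
ft_force: [-4.6, 0.8, 11.4]
gripper_width: 64.8
```

```bash
python3 -c "
from h import *
st()"
```

```text
{'t': 27.42, 'joint_pos': [-16.33, 13.22, 90.3, -0.01, 76.11, -106.3], 'position': [663.67, -117.2, 156.98], 'ee_rot': [-179.89, 0.36, 179.97], 'ft_force': [-4.6, 0.85, 11.39], 'gripper_width': 64.78}
```

Call:
apply_moves --pt "0 1 0 4 0 0 0" --pt "0 2 0 8 0 0 0" --pt "0 2 0 10 0 0 0" --pt "0 2 0 10 0 0 0"

```text
t: 27.92
position: [664.4, -117.2, 152.4]
ee_rot: [-179.8, 0.8, 180.0]
ft_force: [-6.3, 3.3, 22.8]
gripper_width: 64.7
```

```bash
python3 -c "
from h import *
st()"
```

```text
{'t': 27.92, 'joint_pos': [-16.34, 13.31, 90.66, 0.07, 75.22, -106.36], 'position': [664.44, -117.19, 152.38], 'ee_rot': [-179.84, 0.79, 179.99], 'ft_force': [-6.34, 3.34, 22.76], 'gripper_width': 64.72}
```

Call:
apply_moves --pt "0 2 0 3 0 -0.008 0" --pt "0 3 0 5 0 -0.014 0" --pt "0 3 0 5 0 -0.014 0" --pt "0 3 0 5 0 -0.014 0" --pt "0 3 0 5 0 -0.014 0" --pt "0 3 0 5 0 -0.014 0" --pt "0 3 0 5 0 -0.014 0" --pt "0 3 0 5 0 -0.014 0" --pt "0 3 0 5 0 -0.014 0" --pt "0 3 0 5 0 -0.014 0"

```text
t: 29.18
position: [664.6, -117.1, 152.1]
ee_rot: [-179.8, 2.1, -180.0]
ft_force: [-2.5, 5.4, 33.6]
gripper_width: 65.0
```

```bash
python3 - <<'E'
from h import *
st()
D=snap('j'); X=cloud("side",D["side"][1])
w=X[(abs(X[:,0]-660)<75)&(abs(X[:,1]+100)<80)&(X[:,2]<62)]; h,b=np.histogram(w[:,2],bins=np.arange(0,64,3)); print(list(zip(b.astype(int),h)))
E
```

```text
{'t': 29.18, 'joint_pos': [-16.47, 12.61, 91.52, 0.44, 73.8, -106.61], 'position': [664.65, -117.1, 152.07], 'ee_rot': [-179.82, 2.1, -179.97], 'ft_force': [-2.54, 5.44, 33.59], 'gripper_width': 64.96}
[(np.int64(0), np.int64(72)), (np.int64(3), np.int64(29)), (np.int64(6), np.int64(14)), (np.int64(9), np.int64(17)), (np.int64(12), np.int64(27)), (np.int64(15), np.int64(30)), (np.int64(18), np.int64(26)), (np.int64(21), np.int64(26)), (np.int64(24), np.int64(27)), (np.int64(27), np.int64(27)), (np.int64(30), np.int64(31)), (np.int64(33), np.int64(71)), (np.int64(36), np.int64(79)), (np.int64(39), np.int64(53)), (np.int64(42), np.int64(120)), (np.int64(45), np.int64(64)), (np.int64(48), np.int64(31)), (np.int64(51), np.int64(22)), (np.int64(54), np.int64(32)), (np.int64(57), np.int64(27)), (np.int64(60), np.int64(21))]
```

View pics/j.png

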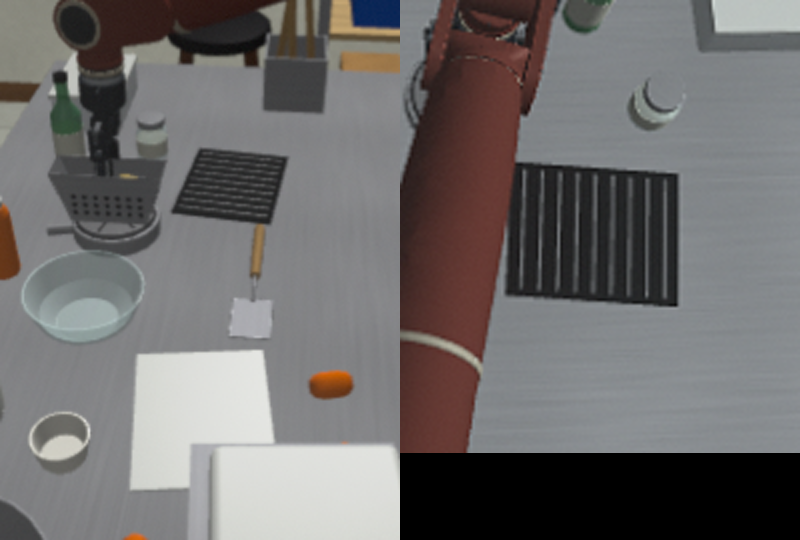

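Call:
apply_moves --pt "0 0 0 -1 0 0.015 0" --pt "0 0 0 -1 0 0.03 0" --pt "0 0 0 -1 0 0.037 0" --pt "0 0 0 -1 0 0.037 0"

```text
t: 29.78
position: [664.9, -117.1, 151.9]
ee_rot: [-179.8, 0.1, 180.0]
ft_force: [-2.0, 5.0, 28.7]
gripper_width: 64.9
```

Square now (0.1°), 28.7 N net; hold a further 1.25 s.

Call:
apply_moves --pt "0 0 0 0 0 0 0" --pt "0 0 0 0 0 0 0" --pt "0 0 0 0 0 0 0" --pt "0 0 0 0 0 0 0" --pt "0 0 0 0 0 0 0" --pt "0 0 0 0 0 0 0" --pt "0 0 0 0 0 0 0" --pt "0 0 0 0 0 0 0" --pt "0 0 0 0 0 0 0" --pt "0 0 0 0 0 0 0"

```text
t: 31.02
position: [664.9, -117.1, 151.9]
ee_rot: [-179.8, 0.1, 180.0]
ft_force: [-2.8, 4.7, 29.7]
gripper_width: 65.1
```

```bash
python3 - <<'E'
from h import *
st(); print(mv((660,-117,260),(180,0,180)))
# kinematic fit, tool-down data: j1,j2,j3,j5,x,y,z
D=np.array([[64.57,3.06,92.49,199.21,591.77,249.05],[18.19,1.77,107.76,505.02,243.97,109.65],[18.64,-3.4,104.02,503.44,248.11,196.74],[-38.2,.15,98.42,509.58,-306.48,218.35],[20.22,-10.31,116.81,425.9,235.96,132.06],[-43.63,-9.33,107.3,428.94,-306.39,218.92],[27.89,5.91,100.16,497.88,347.47,140.82],[-15.02,-24.88,118.82,427.67,-37.84,226.89],[-16.49,10.82,88.28,660.19,-118.33,205.4]])
j1,j2,j3=np.radians(D[:,:3].T); x,y,z=D[:,3:].T
u=x*np.cos(j1)+y*np.sin(j1); v=-x*np.sin(j1)+y*np.cos(j1); print("v",v.round(1))
s,c=np.sin,np.cos; Z=0*u; O=Z+1
A=np.r_[np.c_[O,Z,s(j2),s(j2+j3),c(j2+j3)],np.c_[Z,O,c(j2),c(j2+j3),-s(j2+j3)]]
p,res,*_=np.linalg.lstsq(A,np.r_[u,z],rcond=None); print("a1,h-Lt,L2,L3,e",p.round(1),np.abs(A@p-np.r_[u,z]).max())
E
```

```text
{'t': 31.02, 'joint_pos': [-16.25, 13.79, 90.14, -0.14, 75.95, -106.21], 'position': [664.89, -117.11, 151.92], 'ee_rot': [-179.84, 0.08, 179.99], 'ft_force': [-2.78, 4.71, 29.68], 'gripper_width': 65.1}
(array([   4.7,   -0.2, -108.1]), array([-0.003,  0.001, -0.   ]))
v [74.2 74.1 74.2 74.3 74.2 74.2 74.2 74.3 73.9]
a1,h-Lt,L2,L3,e [ 2.000e-01 -2.070e+01  4.247e+02  6.095e+02  9.590e+01] 0.44135903996470915
```

Call:
apply_moves --pt "0 0 0 -5 0 0 0" --pt "0 0 0 -20 0 0 0" --pt "0 2 0 -50 0 0 0" --pt "0 4 0 -100 0 0 0" --pt "0 4 0 -150 0 0 0.17" --pt "0 4 0 -150 0 0 0.35" --pt "0 4 0 -150 0 0 0.53" --pt "0 4 0 -150 0 0 0.7" --pt "0 4 0 -150 0 0 0.88" --pt "0 4 0 -150 0 0 1.06"

```text
t: 32.28
position: [656.3, -116.7, 288.1]
ee_rot: [-179.0, -0.6, 118.9]
ft_force: [-0.1, 0.6, -2.2]
gripper_width: 64.8
```

Call:
apply_moves --pt "0 0 0 0 0 0 0.17" --pt "0 0 0 0 0 0 0.34" --pt "0 0 0 0 0 0 0.51" --pt "0 0 0 0 0 0 0.51" --pt "0 0 0 0 0 0 0.51"

```text
t: 32.9
position: [656.2, -116.7, 288.3]
ee_rot: [-178.8, -0.0, 90.1]
ft_force: [0.1, -0.6, -2.4]
gripper_width: 64.7
```

```bash
python3 -c "
from h import *
st()
X=cloud('side',get_image('side')[1]); w=X[(abs(X[:,0]-660)<75)&(abs(X[:,1]+117)<80)&(X[:,2]<62)]; h,b=np.histogram(w[:,2],bins=np.arange(30,64,3)); print(h)"
```

```text
{'t': 32.9, 'joint_pos': [-16.34, 8.16, 83.31, -0.34, 89.68, -16.47], 'position': [656.21, -116.68, 288.26], 'ee_rot': [-178.8, -0.0, 90.14], 'ft_force': [0.06, -0.6, -2.42], 'gripper_width': 64.74}
[ 34 113 121  11   0   0  21  84 400 222   3]
```

Call:
apply_moves --pt "0 0 0 0 0 0.1 0" --pt "0 0 0 0 0 0.2 0" --pt "0 0 0 0 0 0.2 0"

```text
t: 33.33
position: [656.0, -118.1, 287.8]
ee_rot: [-178.7, -11.4, 89.7]
ft_force: [-0.5, -0.3, -4.1]
gripper_width: 64.7
```

```bash
python3 -c "
from h import *
st()"
```

```text
{'t': 33.33, 'joint_pos': [-20.62, 9.76, 82.07, 10.24, 93.31, -20.3], 'position': [656.04, -118.14, 287.77], 'ee_rot': [-178.74, -11.38, 89.69], 'ft_force': [-0.49, -0.26, -4.07], 'gripper_width': 64.74}
```

```bash
cat > ik.py <<'E'
import numpy as np
from scipy.spatial.transform import Rotation as Rn
from scipy.optimize import least_squares
L2,L3,e,v=424.7,609.5,95.9,74.2
LT=[300.]
S4=[1]
lo=np.array([-172.5,-57.9,3.15,-58.7,5.1,-179.66]); hi=np.array([172.5,126.97,148.05,238.7,150.1,179.66])
def fk(q):
    a=np.radians(q); f=a[1]+a[2]; h=LT[0]-20.7
    W=np.array([.2+L2*np.sin(a[1])+L3*np.sin(f)+e*np.cos(f),v,h+L2*np.cos(a[1])+L3*np.cos(f)-e*np.sin(f)])
    R=Rn.from_euler('ZYZYZ',[a[0],f,S4[0]*a[3],a[4],a[5]])
    return Rn.from_euler('Z',a[0]).apply(W)+R.apply([0,0,LT[0]]),R
def ik(p,rpy,q0):
    T=Rn.from_euler('xyz',rpy,degrees=True)
    def f(q):
        x,R=fk(q); return np.r_[(x-p),200*(T.inv()*R*OFF).as_rotvec()]
    r=least_squares(f,np.clip(q0,lo+.01,hi-.01),bounds=(lo,hi)); return r.x,np.abs(r.fun).max()
q=[-16.34,8.16,83.31,-.34,89.68,-16.47]
OFF=fk(q)[1].inv()*Rn.from_euler('xyz',[-178.8,0,90.14],degrees=True)
E
python3 - <<'E'
from ik import *
import ik
for s in (1,-1):
  for L in (150,200,250,300,350):
    ik.S4[0]=s; ik.LT[0]=L
    p,R=fk([-20.62,9.76,82.07,10.24,93.31,-20.3]); OFF=fk(q)[1].inv()*Rn.from_euler('xyz',[-178.8,0,90.14],degrees=True)
    print(s,L,p.round(1),(R*OFF).as_euler('xyz',degrees=True).round(1), fk([-38.2,.15,98.42,0,81.42,-128.16])[0].round(1),(fk([-38.2,.15,98.42,0,81.42,-128.16])[1]*OFF).as_euler('xyz',degrees=True).round(1))
E
```

```text
Traceback (most recent call last):
  File "ik.py", line 19, in <module>
    OFF=fk(q)[1].inv()*Rn.from_euler('xyz',[-178.8,0,90.14],degrees=True)
        ~~^^^
  File "ik.py", line 11, in fk
    R=Rn.from_euler('ZYZYZ',[a[0],f,S4[0]*a[3],a[4],a[5]])
  File "scipy/spatial/transform/_rotation.pyx", line 1413, in scipy.spatial.transform._rotation.Rotation.from_euler
ValueError: Expected axis specification to be a non-empty string of upto 3 characters, got ZYZYZ
```

```bash
sed -i "s/R=Rn.from_euler('ZYZYZ',.*/R=Rn.from_euler('ZYZ',[a[0],f,S4[0]*a[3]])*Rn.from_euler('YZ',[a[4],a[5]])/" ik.py
cat > t.py <<'E'
from ik import *
import ik
for s in (1,-1):
  for L in (150,200,250,300,350):
    ik.S4[0]=s; ik.LT[0]=L
    p,R=fk([-20.62,9.76,82.07,10.24,93.31,-20.3]); OFF=fk(q)[1].inv()*Rn.from_euler('xyz',[-178.8,0,90.14],degrees=True)
    print(s,L,p.round(1),(R*OFF).as_euler('xyz',degrees=True).round(1), fk([-38.2,.15,98.42,0,81.42,-128.16])[0].round(1),(fk([-38.2,.15,98.42,0,81.42,-128.16])[1]*OFF).as_euler('xyz',degrees=True).round(1))
E
python3 t.py
```

```text
1 150 [ 657.9 -139.8  285.5] [-178.7  -11.4   89.7] [ 509.3 -306.4  218.3] [-180.    0.  180.]
1 200 [ 656.8 -129.9  286.5] [-178.7  -11.4   89.7] [ 509.3 -306.4  218.3] [-180.    0.  180.]
1 250 [ 655.8 -120.1  287.5] [-178.7  -11.4   89.7] [ 509.4 -306.4  218.3] [-180.    0.  180.]
1 300 [ 654.7 -110.2  288.5] [-178.7  -11.4   89.7] [ 509.4 -306.4  218.3] [-180.    0.  180.]
1 350 [ 653.7 -100.3  289.5] [-178.7  -11.4   89.7] [ 509.4 -306.4  218.3] [-180.    0.  180.]
-1 150 [ 639.1 -189.6  285.5] [-171.4    8.5   90.2] [ 509.3 -306.4  218.3] [-179.8    0.7  180. ]
-1 200 [ 631.8 -196.4  286.5] [-171.4    8.5   90.2] [ 509.3 -306.4  218.3] [-179.8    0.7  180. ]
-1 250 [ 624.5 -203.1  287.5] [-171.4    8.5   90.2] [ 509.4 -306.4  218.3] [-179.8    0.7  180. ]
-1 300 [ 617.2 -209.9  288.5] [-171.4    8.5   90.2] [ 509.4 -306.4  218.3] [-179.8    0.7  180. ]
-1 350 [ 609.9 -216.6  289.5] [-171.4    8.5   90.2] [ 509.4 -306.4  218.3] [-179.8    0.7  180. ]
```

```bash
cat > pour.py <<'E'
from h import *
import ik
ik.LT[0]=260.5
ik.OFF=ik.fk(ik.q)[1].inv()*Rn.from_euler('xyz',[-178.8,0,90.14],degrees=True)
def pose(th,ly,lz,x=657):
    t=np.radians(th); d=np.array([0,np.sin(t),-np.cos(t)]); en=np.array([0,-np.cos(t),-np.sin(t)])
    return np.array([x,ly,lz])-15*d-98*en, Rn.from_euler('x',th,degrees=True)*Rn.from_euler('xyz',[180,0,90],degrees=True)
def rows(path,s=None):
    s=s or observe(); R0=Rn.from_euler('xyz',s["ee_rot"],degrees=True); q=np.array(s["joint_pos"])
    for a in path:
        p,R=pose(*a); q,err=ik.ik(p,R.as_euler('xyz',degrees=True),q)
        W=p-260.5*R.apply([0,0,1])
        print(a,"row",R0.inv().apply(p-s["position"]).round(0).astype(int).tolist(),(R0.inv()*R).as_rotvec().round(2).tolist(),"tcp",p.round().tolist(),"W",W.round().tolist(),"q",q.round(0).astype(int).tolist(),round(err,2))
E
python3 - <<'E'
from pour import *
st()
rows([(20,100,200),(25,150,165),(40,155,150),(50,158,135),(60,160,125),(70,160,118),(80,160,115),(90,160,115),(98,160,115),(103,160,115)])
E
```

```text
{'t': 33.33, 'joint_pos': [-20.62, 9.76, 82.07, 10.24, 93.31, -20.3], 'position': [656.04, -118.14, 287.77], 'ee_rot': [-178.74, -11.38, 89.69], 'ft_force': [-0.49, -0.26, -4.07], 'gripper_width': 64.74}
(20, 100, 200) row [291, 2, 100] [-0.02, 0.15, -0.01] tcp [657.0, 187.0, 248.0] W [657.0, 98.0, 492.0] q [2, 9, 88, 20, 83, 0] 0.0
(25, 150, 165) row [330, 2, 136] [-0.02, 0.24, -0.01] tcp [657.0, 232.0, 220.0] W [657.0, 122.0, 456.0] q [4, 11, 89, 25, 79, -1] 0.0
(40, 155, 150) row [319, 2, 129] [-0.02, 0.5, -0.01] tcp [657.0, 220.0, 224.0] W [657.0, 53.0, 424.0] q [-2, 11, 92, 41, 81, -10] 0.0
(50, 158, 135) row [308, 2, 131] [-0.02, 0.67, -0.01] tcp [657.0, 210.0, 220.0] W [657.0, 10.0, 387.0] q [-6, 13, 94, 50, 84, -16] 0.0
(60, 160, 125) row [294, 2, 131] [-0.02, 0.85, -0.01] tcp [657.0, 196.0, 217.0] W [657.0, -30.0, 348.0] q [-9, 16, 95, 59, 87, -22] 0.0
(70, 160, 118) row [277, 2, 130] [-0.02, 1.02, -0.02] tcp [657.0, 179.0, 215.0] W [657.0, -65.0, 304.0] q [-12, 19, 95, 67, 92, -27] 0.0
(80, 160, 115) row [260, 2, 128] [-0.02, 1.2, -0.02] tcp [657.0, 162.0, 214.0] W [657.0, -94.0, 259.0] q [-15, 23, 95, 74, 98, -30] 0.0
(90, 160, 115) row [243, 2, 125] [-0.01, 1.37, -0.02] tcp [657.0, 145.0, 213.0] W [657.0, -115.0, 213.0] q [-16, 27, 94, 81, 104, -33] 0.0
(98, 160, 115) row [229, 2, 126] [-0.01, 1.51, -0.02] tcp [657.0, 132.0, 210.0] W [657.0, -126.0, 174.0] q [-17, 31, 94, 87, 109, -34] 0.0
(103, 160, 115) row [221, 2, 127] [-0.01, 1.6, -0.02] tcp [657.0, 123.0, 207.0] W [657.0, -130.0, 149.0] q [-18, 34, 93, 90, 112, -35] 0.0<sys>:0: UserWarning: Gimbal lock detected. Setting third angle to zero since it is not possible to uniquely determine all angles.
```

Call:
apply_moves --pt "0 35 0 5 0 0.02 0" --pt "0 75 0 15 0 0.04 0" --pt "0 115 0 25 0 0.06 0" --pt "0 155 1 40 -0.01 0.1 0" --pt "0 195 1 55 -0.01 0.13 -0.01" --pt "0 235 2 75 -0.02 0.16 -0.01" --pt "0 270 2 100 -0.02 0.2 -0.01" --pt "0 300 2 125 -0.02 0.24 -0.01" --pt "0 300 2 128 -0.02 0.24 -0.01"

```text
t: 34.45
position: [654.8, 204.8, 219.7]
ee_rot: [-179.8, -25.1, 90.4]
ft_force: [0.7, 0.1, -3.8]
gripper_width: 64.9
```

```bash
python3 -W ignore - <<'E'
from pour import *
st()
D=snap('k',sb=(130,60,200,270),tb=(170,110,150,170))
rows([(25,120,165),(33,130,160),(40,140,150),(46,148,140),(52,155,132),(58,160,125),(64,160,122),(70,160,118)])
E
```

```text
{'t': 34.45, 'joint_pos': [1.76, 10.2, 89.99, 25.46, 80.36, -3.1], 'position': [654.8, 204.81, 219.71], 'ee_rot': [-179.84, -25.08, 90.37], 'ft_force': [0.69, 0.1, -3.82], 'gripper_width': 64.95}
(25, 120, 165) row [-1, 1, 1] [-0.0, -0.0, 0.0] tcp [657.0, 202.0, 220.0] W [657.0, 92.0, 456.0] q [2, 10, 90, 25, 80, -3] 0.0
(33, 130, 160) row [3, 1, -3] [-0.0, 0.14, 0.0] tcp [657.0, 204.0, 226.0] W [657.0, 62.0, 444.0] q [-1, 10, 91, 33, 81, -7] 0.0
(40, 140, 150) row [3, 1, -1] [-0.0, 0.26, 0.0] tcp [657.0, 205.0, 224.0] W [657.0, 38.0, 424.0] q [-3, 11, 92, 40, 82, -11] 0.0
(46, 148, 140) row [2, 1, 2] [-0.0, 0.36, 0.0] tcp [657.0, 205.0, 221.0] W [657.0, 18.0, 402.0] q [-5, 12, 93, 46, 83, -14] 0.0
(52, 155, 132) row [-1, 1, 3] [-0.0, 0.47, 0.0] tcp [657.0, 204.0, 218.0] W [657.0, -2.0, 379.0] q [-7, 14, 94, 52, 84, -18] 0.0
(58, 160, 125) row [-6, 1, 4] [-0.0, 0.57, 0.0] tcp [657.0, 199.0, 216.0] W [657.0, -22.0, 354.0] q [-8, 15, 94, 57, 86, -21] 0.0
(64, 160, 122) row [-14, 1, -1] [-0.0, 0.68, 0.0] tcp [657.0, 189.0, 217.0] W [657.0, -45.0, 331.0] q [-10, 17, 95, 62, 89, -24] 0.0
(70, 160, 118) row [-24, 1, -4] [-0.0, 0.78, 0.0] tcp [657.0, 179.0, 215.0] W [657.0, -65.0, 304.0] q [-12, 19, 95, 67, 92, -27] 0.0
```

View pics/k.png

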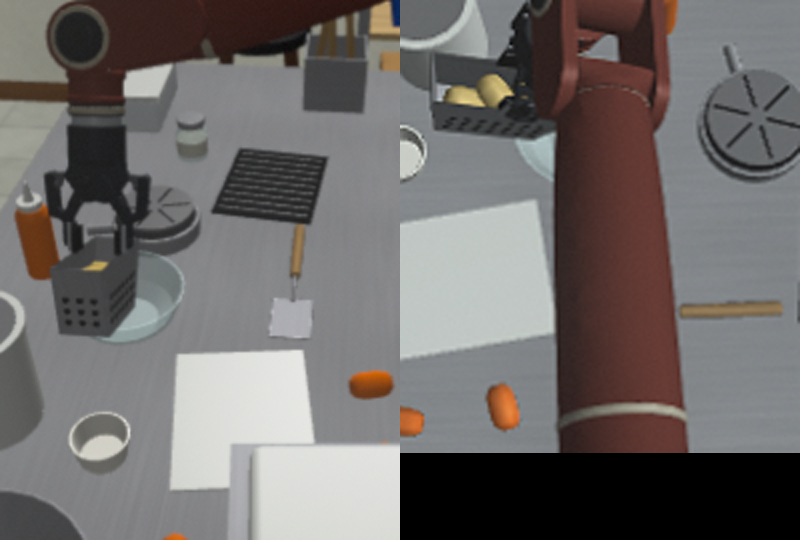

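Call:
apply_moves --pt "0 3 1 -3 0 0.14 0" --pt "0 3 1 -1 0 0.26 0" --pt "0 2 1 2 0 0.36 0" --pt "0 -1 1 3 0 0.47 0" --pt "0 -6 1 4 0 0.57 0" --pt "0 -10 1 1 0 0.62 0" --pt "0 -14 1 -1 0 0.68 0" --pt "0 -19 1 -3 0 0.73 0" --pt "0 -24 1 -4 0 0.78 0" --pt "0 -24 1 -4 0 0.78 0"

```text
t: 35.8
position: [658.5, 177.8, 215.6]
ee_rot: [179.7, -69.7, 90.3]
ft_force: [-0.1, -0.4, -3.7]
gripper_width: 64.9
```

```bash
python3 -W ignore - <<'E'
from pour import *
st()
rows([(74,160,116),(78,160,115),(82,160,115),(86,160,115),(90,160,115),(94,160,115),(98,160,115)])
potatoes()
E
```

```text
{'t': 35.8, 'joint_pos': [-12.2, 19.08, 94.87, 66.55, 92.35, -26.74], 'position': [658.53, 177.8, 215.57], 'ee_rot': [179.73, -69.72, 90.34], 'ft_force': [-0.08, -0.43, -3.67], 'gripper_width': 64.94}
(74, 160, 116) row [-3, -2, -4] [-0.0, 0.07, 0.0] tcp [657.0, 173.0, 214.0] W [657.0, -78.0, 286.0] q [-13, 21, 95, 70, 94, -28] 0.0
(78, 160, 115) row [-6, -2, -11] [-0.0, 0.14, 0.0] tcp [657.0, 166.0, 214.0] W [657.0, -89.0, 268.0] q [-14, 22, 95, 73, 97, -30] 0.0
(82, 160, 115) row [-8, -2, -17] [-0.0, 0.21, 0.0] tcp [657.0, 159.0, 214.0] W [657.0, -99.0, 250.0] q [-15, 24, 95, 76, 99, -31] 0.0
(86, 160, 115) row [-11, -2, -24] [-0.0, 0.28, 0.0] tcp [657.0, 152.0, 214.0] W [657.0, -108.0, 232.0] q [-16, 26, 95, 78, 101, -32] 0.0
(90, 160, 115) row [-14, -2, -30] [-0.0, 0.35, 0.0] tcp [657.0, 145.0, 213.0] W [657.0, -115.0, 213.0] q [-16, 27, 94, 81, 104, -33] 0.0
(94, 160, 115) row [-17, -2, -36] [-0.0, 0.42, 0.0] tcp [657.0, 138.0, 212.0] W [657.0, -122.0, 194.0] q [-17, 29, 94, 84, 106, -34] 0.0
(98, 160, 115) row [-21, -2, -41] [-0.0, 0.49, 0.0] tcp [657.0, 132.0, 210.0] W [657.0, -126.0, 174.0] q [-17, 31, 94, 87, 109, -34] 0.0
top [203 133  14  15 117] plane [738.6 231.1] yaw 42.9 sd [ 7.8 19.1] cloud [665.7 211.7 204.2] z95 225.9
```

Call:
apply_moves --pt "0 -3 -2 -4 0 0.07 0" --pt "0 -6 -2 -11 0 0.14 0" --pt "0 -8 -2 -17 0 0.21 0" --pt "0 -11 -2 -24 0 0.28 0" --pt "0 -14 -2 -30 0 0.35 0" --pt "0 -17 -2 -36 0 0.42 0" --pt "0 -21 -2 -41 0 0.49 0" --pt "0 -21 -2 -41 0 0.49 0" --pt "0 -21 -2 -41 0 0.49 0" --pt "0 -21 -2 -41 0 0.49 0"

```text
t: 37.15
position: [656.5, 133.8, 211.7]
ee_rot: [1.6, -82.1, -91.4]
ft_force: [0.2, 0.0, -1.5]
gripper_width: 64.7
```

```bash
python3 -W ignore - <<'E'
from pour import *
st()
D=snap('l',sb=(130,60,200,270),tb=(170,110,150,170)); potatoes(ims=D)
rows([(98,160,115),(103,160,120),(106,160,125)])
E
```

```text
{'t': 37.15, 'joint_pos': [-17.07, 31.02, 93.9, 86.64, 108.69, -34.49], 'position': [656.5, 133.78, 211.74], 'ee_rot': [1.59, -82.07, -91.38], 'ft_force': [0.23, 0.0, -1.54], 'gripper_width': 64.72}
top [230 155  24  20 240] plane [635.2 113.5] yaw 103.6 sd [15.2 22.1] cloud [626.9 113.   48.7] z95 61.1
side [178 192  35  30 415] plane [646.6  99.5] yaw 93.0 sd [26.9 30.1] cloud [639.1 122.9  45. ] z95 65.1
(98, 160, 115) row [-1, 1, -2] [-0.0, 0.0, 0.0] tcp [657.0, 132.0, 210.0] W [657.0, -126.0, 174.0] q [-17, 31, 94, 87, 109, -34] 0.0
(103, 160, 120) row [2, 1, -10] [-0.0, 0.09, 0.0] tcp [657.0, 123.0, 212.0] W [657.0, -130.0, 154.0] q [-18, 33, 93, 90, 112, -35] 0.0
(106, 160, 125) row [6, 1, -15] [-0.0, 0.14, 0.0] tcp [657.0, 119.0, 215.0] W [657.0, -132.0, 143.0] q [-18, 34, 93, 93, 114, -34] 0.0
```

View pics/l.png

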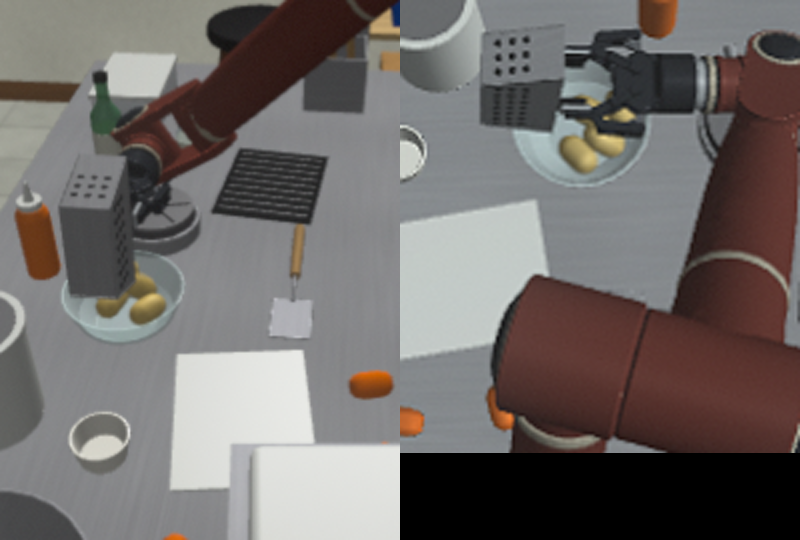

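```bash
python3 -W ignore - <<'E'
from pour import *
for c in ("side","top"):
    im,d=get_image(c); X=cloud(c,d); K,dd,R,t=P(c)
    m=np.zeros(d.shape,bool); v,u=np.nonzero(d>0); ok=(abs(X[:,0]-463)<135)&(abs(X[:,1]+293)<155)&(abs(X[:,2]-4)<12); m[v[ok],u[ok]]=1
    g=im.max(2); k=(m&(g<62)).astype(np.uint8); k=cv2.morphologyEx(k,cv2.MORPH_CLOSE,np.ones((5,5)))
    n,l,s,_=cv2.connectedComponentsWithStats(k); i=1+np.argmax(s[1:,4]); v,u=np.nonzero(l==i)
    g=np.array([at_z(c,p,5)[:2] for p in np.c_[u,v].astype(float)]).astype(np.float32); print(c,len(g),cv2.minAreaRect(g),g.mean(0))
rows([(98,160,200),(90,160,220),(80,160,225),(70,155,230),(60,150,240),(50,145,250),(40,140,260)])
E
```

```text
side 1539 ((463.0531005859375, -288.8353271484375), (237.5707244873047, 185.21145629882812), 84.06350708007812) [ 462.95258 -281.53995]
top 3136 ((464.4969787597656, -291.3288269042969), (235.29776000976562, 188.84359741210938), 83.96894836425781) [ 463.25726 -291.52075]
(98, 160, 200) row [84, 1, 9] [-0.0, 0.0, 0.0] tcp [657.0, 132.0, 295.0] W [657.0, -126.0, 259.0] q [-17, 24, 94, 89, 109, -27] 0.0
(90, 160, 220) row [105, 1, 26] [-0.0, -0.14, 0.0] tcp [657.0, 145.0, 318.0] W [657.0, -115.0, 318.0] q [-16, 19, 94, 84, 105, -24] 0.0
(80, 160, 225) row [108, 1, 44] [-0.0, -0.31, 0.0] tcp [657.0, 162.0, 324.0] W [657.0, -94.0, 369.0] q [-15, 15, 93, 76, 100, -21] 0.0
(70, 155, 230) row [110, 1, 56] [-0.0, -0.49, 0.0] tcp [657.0, 174.0, 327.0] W [657.0, -70.0, 416.0] q [-13, 12, 92, 67, 97, -17] 0.0
(60, 150, 240) row [113, 1, 69] [-0.0, -0.66, 0.0] tcp [657.0, 186.0, 332.0] W [657.0, -40.0, 463.0] q [-10, 9, 90, 59, 94, -13] 0.0
(50, 145, 250) row [114, 1, 79] [-0.0, -0.84, 0.0] tcp [657.0, 197.0, 335.0] W [657.0, -3.0, 502.0] q [-7, 8, 88, 50, 91, -9] 0.0
(40, 140, 260) row [113, 1, 88] [-0.0, -1.01, 0.0] tcp [657.0, 205.0, 334.0] W [657.0, 38.0, 534.0] q [-3, 7, 86, 40, 90, -4] 0.0
```

Call:
apply_moves --pt "0 45 0 5 0 0 0" --pt "0 84 1 9 0 0 0" --pt "0 105 1 26 0 -0.14 0" --pt "0 108 1 44 0 -0.31 0" --pt "0 110 1 56 0 -0.49 0" --pt "0 113 1 69 0 -0.66 0" --pt "0 114 1 79 0 -0.84 0" --pt "0 113 1 88 0 -1.01 0" --pt "0 113 1 88 0 -1.15 0" --pt "0 113 1 88 0 -1.3 0"

```text
t: 38.6
position: [656.2, 205.1, 335.0]
ee_rot: [179.9, -23.3, 90.2]
ft_force: [0.4, 0.2, -2.5]
gripper_width: 64.3
```

```bash
python3 -W ignore - <<'E'
from pour import *
st(); print(mv((464,-290,250),(180,0,174)))
D=snap('m',sb=(150,120,200,270),tb=(170,110,150,170)); potatoes(ims=D)
E
```

```text
{'t': 38.6, 'joint_pos': [2.45, 6.59, 82.62, 23.23, 89.78, 2.36], 'position': [656.22, 205.13, 334.98], 'ee_rot': [179.93, -23.25, 90.22], 'ft_force': [0.42, 0.19, -2.51], 'gripper_width': 64.34}
(array([-487.8, -193.9, -117.3]), array([ 0.297, -0.33 , -1.441]))
top [275 223  38   6 123] plane [399.5 -72.9] yaw 90.3 sd [ 4.3 39.1] cloud [400.6 -73.6  17.6] z95 22.9
side [174 197  39  26 634] plane [664.1 101.5] yaw 138.5 sd [27.  33.9] cloud [657.5 121.6  42.1] z95 52.9
```

View pics/m.png

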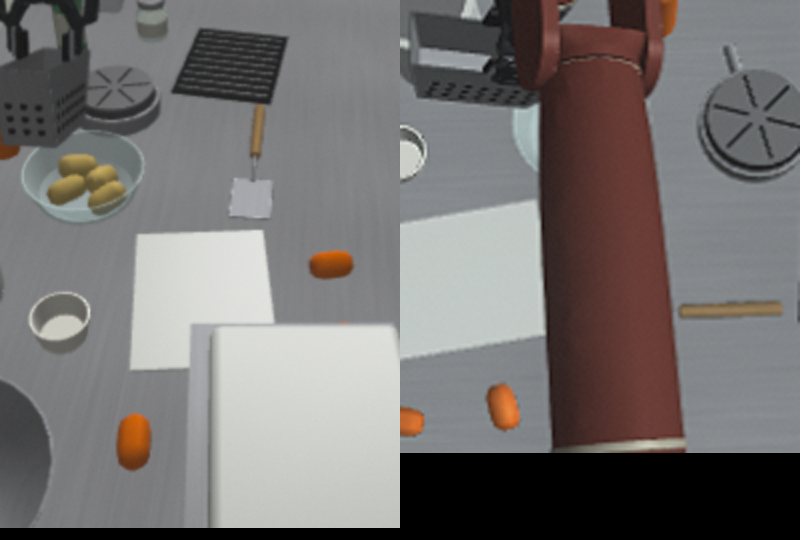

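Call:
apply_moves --pt "0 0 0 0 0 0.0 0" --pt "0 0 0 0 0 -0.14 0" --pt "0 0 0 0 0 -0.28 0" --pt "0 0 0 0 0 -0.405 0" --pt "0 0 0 0 0 -0.405 0"

```text
t: 39.33
position: [656.2, 205.9, 332.8]
ee_rot: [-179.9, -0.4, 90.3]
ft_force: [0.1, -0.1, -2.2]
gripper_width: 64.7
```

```bash
python3 -W ignore - <<'E'
from pour import *
st(); print(mv((464,-290,230),(180,0,84)))
E
```

```text
{'t': 39.33, 'joint_pos': [11.05, 9.41, 77.75, 0.45, 92.87, 10.82], 'position': [656.21, 205.87, 332.84], 'ee_rot': [-179.89, -0.44, 90.25], 'ft_force': [0.08, -0.13, -2.25], 'gripper_width': 64.74}
(array([-495.8, -194.2,   99.4]), array([-0.002, -0.008,  0.109]))
```

Call:
apply_moves --pt "0 -40 -16 0 0 0 0.01" --pt "0 -95 -37 0 0 0 0.03" --pt "0 -150 -59 10 0 -0.008 0.05" --pt "0 -205 -80 25 0 -0.008 0.07" --pt "0 -260 -102 40 0 -0.008 0.09" --pt "0 -315 -123 55 0 -0.008 0.109" --pt "0 -370 -145 70 0 -0.008 0.109" --pt "0 -425 -166 85 0 -0.008 0.109" --pt "0 -470 -184 99 0 -0.008 0.109" --pt "0 -496 -194 99 0 -0.008 0.109"

```text
t: 40.58
position: [461.5, -292.9, 229.9]
ee_rot: [-180.0, -0.1, 83.7]
ft_force: [-0.6, 0.1, -1.6]
gripper_width: 64.5
```

Call:
apply_moves --pt "0 0 0 0 0 0 0" --pt "0 0 0 0 0 0 0"

```text
t: 40.83
position: [464.0, -290.9, 232.2]
ee_rot: [179.9, 0.0, 83.9]
ft_force: [-0.8, 1.3, -1.7]
gripper_width: 64.9
```

```bash
python3 -W ignore - <<'E'
from pour import *
st(); print(mv((464,-290,115),(180,0,84)))
im,d=get_image("side");X=cloud("side",d); w=X[(abs(X[:,0]-464)<60)&(abs(X[:,1]+290)<120)&(X[:,2]>100)&(X[:,2]<260)]
r=w[(w[:,2]>185)&(w[:,2]<225)]; print(r.min(0),r.max(0)); h,b=np.histogram(w[:,2],bins=np.arange(100,260,5)); print(list(zip(b.tolist(),h.tolist())))
E
```

```text
{'t': 40.83, 'joint_pos': [-39.88, -6.98, 103.9, 0.01, 82.99, -33.73], 'position': [463.96, -290.86, 232.23], 'ee_rot': [179.92, 0.04, 83.85], 'ft_force': [-0.79, 1.31, -1.7], 'gripper_width': 64.94}
(array([  0.9,  -0.2, 117.2]), array([ 0.001,  0.001, -0.003]))
[ 423.09631102 -390.68503486  185.04800082] [ 505.33166923 -188.44412943  224.49764001]
[(100, 0), (105, 0), (110, 0), (115, 0), (120, 6), (125, 20), (130, 29), (135, 30), (140, 42), (145, 34), (150, 49), (155, 38), (160, 47), (165, 49), (170, 48), (175, 48), (180, 48), (185, 52), (190, 48), (195, 48), (200, 56), (205, 50), (210, 51), (215, 64), (220, 24), (225, 16), (230, 19), (235, 20), (240, 15), (245, 18), (250, 25)]
```

Call:
apply_moves --pt "0 1 0 40 0 0 0" --pt "0 1 0 80 0 0 0" --pt "0 1 0 105 0 0 0" --pt "0 1 0 112 0 0 0" --pt "0 1 0 117 0 0 0" --pt "0 1 0 118 0 0 0" --pt "0 1 0 118 0 0 0"

```text
t: 41.75
position: [465.2, -290.8, 115.8]
ee_rot: [179.8, 0.2, 83.9]
ft_force: [-0.5, -0.6, -1.3]
gripper_width: 64.5
```

Call:
apply_moves --pt "1 0 0 0 0 0 0" --pt "1 0 0 0 0 0 0" --pt "1 0 0 0 0 0 0" --pt "1 0 0 0 0 0 0" --pt "1 0 0 -30 0 0 0" --pt "1 0 0 -80 0 0 0" --pt "1 0 0 -140 0 0 0"

```text
t: 42.62
position: [463.8, -289.4, 254.7]
ee_rot: [-179.9, 0.1, 83.9]
ft_force: [0.3, -0.3, 0.4]
gripper_width: 85.3
```

Call:
apply_moves --pt "1 50 0 -30 0 0 0" --pt "1 110 0 -30 0 0 0" --pt "1 170 0 -30 0 0 0" --pt "1 230 0 -30 0 0 0" --pt "1 280 0 -30 0 0 0" --pt "1 280 0 -30 0 0 0"

```text
t: 43.38
position: [493.9, -8.7, 283.9]
ee_rot: [179.9, 0.1, 84.2]
ft_force: [0.3, -0.5, -0.3]
gripper_width: 85.4
```

```bash
python3 -W ignore - <<'E'
from pour import *
st()
D=snap('n',sb=(150,60,200,270),tb=(200,100,200,200)); potatoes(ims=D)
for c in D:
    X=cloud(c,D[c][1]); q=X[(abs(X[:,0]-464)<70)&(abs(X[:,1]+290)<115)]
    r=q[(q[:,2]>88)&(q[:,2]<106)]; e=q[(q[:,2]>112)&(q[:,2]<142)]
    print(c,len(r),cv2.minAreaRect(r[:,:2].astype(np.float32)) if len(r)>3 else 0,len(e),e.min(0).round(),e.max(0).round(),r[:,2].max())
    m=(X[:,2]>66)&(X[:,2]<80)&(np.hypot(X[:,0]-657,X[:,1]-125)<115); s=X[m][:,:2]; A=np.c_[2*s,np.ones(len(s))]; print("bowl",np.linalg.lstsq(A,(s**2).sum(1),rcond=None)[0][:2])
E
```

```text
{'t': 43.38, 'joint_pos': [-9.57, -16.43, 107.08, -0.14, 89.28, -3.81], 'position': [493.94, -8.68, 283.9], 'ee_rot': [179.94, 0.14, 84.24], 'ft_force': [0.29, -0.48, -0.27], 'gripper_width': 85.44}
top [228 144  28  32 502] plane [662.3 110.5] yaw 150.8 sd [23.9 34.4] cloud [655.5 110.1  43.1] z95 52.6
top [299 223  14   5  47] plane [ 399.1 -112.2] yaw 91.3 sd [ 4.3 14.7] cloud [ 400.2 -113.    17.8] z95 23.3
side [174 197  39  26 594] plane [662.7  99.6] yaw 140.7 sd [25.8 34.7] cloud [655.6 120.7  43. ] z95 52.4
side 158 ((464.41741943359375, -292.207275390625), (205.9654083251953, 66.63347625732422), 84.36251068115234) 47 [ 432. -306.  113.] [ 497. -270.  138.] 105.27177739151762
bowl [656.43506368 126.25568424]
top 225 ((466.3761901855469, -290.3562316894531), (196.10665893554688, 70.68981170654297), 84.22708892822266) 65 [ 432. -306.  113.] [ 500. -274.  141.] 105.27899959550886
bowl [658.04731062 123.23163391]
```

View pics/n.png

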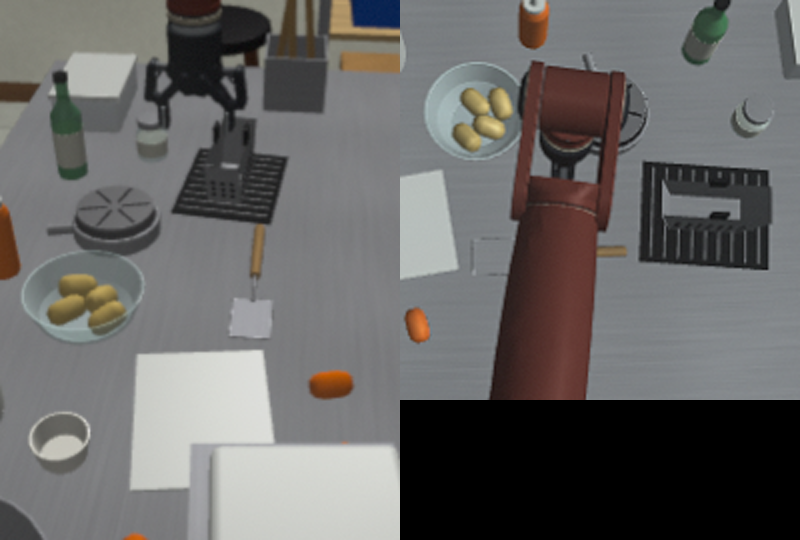

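```bash
python3 -c "
from cell import *
print(hand_in())"
```

```text
the job is handed in; nothing more can be done
None
```

The job is done and handed in at about 43 s on the robot's clock; the hand-in gives no verdict.

- **Loading:** All four potatoes went into the basket one at a time.
- **Pressing:** I gripped the basket by its ears and pressed it on the rinser until the plate stopped moving, 12–13 mm down at about 30 N. My first full press had the basket tilted about 2°. I corrected that to 0.1° and held it square for another 1.25 s or more.
- **Tipping:** The basket was tipped to 98° over the bowl and came away empty. The force reading of 1.5 N matches the bare basket.
- **Final checks:**
  - All four potatoes are in the bowl.
  - The bowl is within about 1 mm of where it started.
  - The jar is standing.
  - The empty basket is upright within about 2 mm of the mat's centre. It sits turned about 90° from how it started, with its length along the mat's long side.
  - The robot touches nothing.

No check failed. The two cameras put the mat's centre about 3 mm apart, so I used the average.

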